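# Nest the steel cups and push their tray back to the line

## Task

Clear the hardboard for the next window frame: take the cup from the slanted rack and the one from the rubber mat and nest them, upright and fully home, in the cup that stands in the steel tray, setting each one in without dropping it. The tray must end up slid back, flat on the bench, so that its near edge lies right along the scribed line, with the stack standing in it. Leave the jar, the tin, the glue bottle, the roll of tape and the channel offcut where they are.

Things in the scene. Friction and masses are not known exactly. Their poses are not given: they have to be found in the camera images.
- cup_1_centre (a point): plain steel stacking cup, one of three alike, standing upright in the tray: 72 mm high, open at the top, 90 g; upper 24 mm a straight band, 62 mm outer diameter (57 inside); under it a shoulder (step 4 mm wide), then a body tapering from 54 mm to 38 mm at the foot; wall 2.5 mm. Point: on the axis, half-way up (36 mm above the foot); z along the axis from foot to mouth
- cup_2_centre (a point): another such cup (same point and axes) in one of the rack's two holes: leans 30 degrees, its mouth towards the rack's front, hangs loose by its shoulder and draws out along its own axis. Cups nest upright: the body enters the cup below until the shoulder sits on its rim, each cup 24 mm above the one below, its whole 24 mm band left free for the fingers
- cup_3_centre (a point): another such cup (same point and axes), standing upright on the flat black rubber mat (under 1 mm thick) with the tin and the glue bottle; which of the three has which place on the mat varies
- jar_lid (a point): bystander: closed amber jar with a flat black lid, 62 mm diameter and 15 mm thick, hanging by the lid in the rack's other hole (which hole is which varies), leaning like the cup. Point: centre of the lid's top; z along its axis, out of the rack
- rack: fixed slanted cup rack, on the robot's left or right: plate 100 x 190 x 6 mm on two side cheeks, sloping 30 degrees, low front edge (50 mm high) to its -x, high back edge (100 mm) to its +x; two 56 mm holes, 92 mm apart along its y. Origin on the bench under the centre of the plate's top face (75 mm up); the plate faces (-0.5, 0, 0.866) in its axes
- tray_centre (a point): loose shallow steel tray lying on the bench, 130 mm (its x) by 190 mm (its y), rim 16 mm high all round, rim and floor 3 mm thick, about 0.5 kg; slides on the bench when pushed. This point: its middle, 8 mm above the bench; x away from the robot, y to the left, along the long sides.
- tray_near_left (a point): left end of the tray's near long edge (outside of the rim, 8 mm above the bench); axes as the tray's
- tray_near_right (a point): right end of the tray's near long edge (outside of the rim, 8 mm above the bench); axes as the tray's
- line_mid (a point): middle of the thin light line scribed straight across the brown hardboard sheet, 420 mm long; the sheet is less than 1 mm thick and fixed. y runs along the line to the left, x square to it, away from the robot. The tray starts partly across the line, its near edge on the robot's side of it.
- tin: bystander on the mat: closed straight-sided tin with a lid, 60 mm diameter, 78 mm high; origin at the centre of its underside, z up
- glue: bystander on the mat: white glue bottle with a cap, 48 mm diameter, 155 mm high; origin at the centre of its underside, z up
- tape: bystander: roll of blue masking tape lying flat beyond the tray on the left, 100 mm diameter, 24 mm high; origin at the centre of its underside
- channel_offcut: bystander: offcut of steel channel lying beyond the tray on the right, 130 mm along its x, 26 mm wide, 22 mm high; origin under its middle

How it is judged:
By the outcome, as a careful person would: the job done as asked, in the order asked, and still so for the second after the job is handed in, with the robot touching nothing.
It also fails if it takes over 69 s, if anything falls off the work surface, if the arm or the gripper's body presses on something with over 40 N, if the wrist force passes 120 N, or if a joint passes its speed limit or range.

## Robot

A 6-joint arm with a two-finger parallel gripper is mounted at the origin on the work surface. World frame = base frame: x ahead of the robot, y to its left, z up, the work surface at z = 0. Lengths are in mm, angles in rad, forces in N, time in s.
With the tool pointing down it reaches from about 275 to 1000 mm from the base axis. Payload 8.4 kg.
Tool frame: the origin (TCP) lies at the very end of the fingers, on their centre line; the grasp point (between the pads) lies 19 mm behind it; z points along the fingers, y is the direction in which the jaws open and shut (so a half turn about z gives the same grasp; the last joint's range is limited). The gripper opens to 85 mm and grips with 20 to 120 N. Pads are 22 mm wide; open, the fingers measure 114 mm over their backs; the gripper's body (76 mm by 85 mm) begins 54 mm behind the grasp point. The pads swing forward as they close: fully open they stand 13 mm farther back than shut.
Start: joints at [-1.164, 0.353, 1.633, -0, 1.155, -0.002], TCP at [248.442, -573.502, 231.281] pointing down, gripper open.
Joint ranges: [-2.63, 2.63], [-0.92, 2.1], [0.06, 2.66], [-1.3, 4.44], [0, 2.69], [-3.02, 3.02]. Speed limits (rad/s): [2.22, 2.22, 2.79, 3.14, 3.14, 3.14].

## Interface

Orientations are given as [roll, pitch, yaw] about the fixed x, y, z axes, in that order (R = Rz(yaw) Ry(pitch) Rx(roll)).
In Python, from rig import sense, grab_frame, get_calibration, sign_off, boxes_of, trace gives the robot as it stands.
- The arm moves only by the tool servo_tool, never from a script. Its argument "rows" is a list of rows, each a list of 3 entries, a list of its own where there are three numbers: the finger opening in mm, from 0 to 85.4, then the shift along the tool's x, y, z in mm, then the turn, a rotation vector about the tool's x, y, z in degrees. A call has 1 to 8 rows; each row shifts and turns the commanded pose from where the row before left it, along the tool's axes as they then stand; what a row does not reach is not made up. A row lasts 1/8 s, in which the tool goes at most 62.5 mm and 10.7 degrees, less where a joint would pass 70% of its speed; a pose out of reach is approached as far as the arm can. A call is refused whole if a number of a shift passes 62.5 or a number of a turn 10.7, either way. A call with a gripper value outside its range is refused whole. The fingers move at their own pace and stop on an object; "force" is the grip in N (left out, the last holds). Time passes only in rows, so rows that do not move let the fingers close. It gives the time, the measured TCP pose, the force and the opening at its end, in the units of the state.
- sense(): the state, without advancing time (a new reading comes with each control period).
- grab_frame(name): name is "scene" or "top" or "wrist"; returns the picture (384x512x3 uint8, blue, green, red); there is no depth.
- get_calibration(name): a dict with "intrinsics" (3x3 intrinsics, pixels), "k1" (the pictures are not rectified: a ray, as slopes to the right and down, at radius r is drawn at 1 + k1 r^2 times it, then the intrinsics apply), "world_to_cam" (4x4, takes a point from world to camera coordinates). Camera axes: x right, y down, z forward; pixel columns grow to the right and rows downward; lengths in mm; the calibration is good to about 2 mm. A picture is of the moment at which its call begins: read the wrist's pose just before it. get_calibration takes no time and is no camera call; for the wrist camera it gives the pose at the moment of the call.
- sign_off(): hands the job in, once; it reports no verdict.
Trained networks look in the newest picture that a camera, given by its name, has taken for a name from the list of things; names that differ only in an ending like _2 or _b are one class to them, and where a whole thing is asked for, a point or a joint stands for the part that bears it (a point fixed in the world has none). Each returns a list of dicts, best first, with "conf" (0 to 1); they miss things now and then, are a little off and sometimes report something else, mostly with a low value. They report only what shows in the picture. A call takes as long as a camera call.
- boxes_of(camera, thing): "centre" ([x, y, z] in mm, in the coordinates of the camera as it stood for that picture, good to about 4 mm: the middle of the surface that is visible of it).
- trace(camera, thing): "mask" (384x512 bool, what is visible of it).
The state is a dict: "clock": time; "qpos": joint angles; "qvel": joint speeds; "joint_efforts": joint torques, N m; "eef_pos": TCP position; "tcp_rot": TCP orientation; "contact_force": force on the tool from outside, world axes, zero at the start; "wrist_torque": the same for the moment, N m; "opening": opening from 0.0 (shut) to 1.0 (fully open).
Only numpy, scipy, OpenCV 4.12 (cv2) and the standard library are available. Lean on these libraries where they do the work, as an engineer would, in place of code of your own. Each camera call takes 0.05 s, during which the arm holds its last target. There are 200 camera calls.

## Working session

There is one attempt and no reset: what is moved stays moved. The work goes in short steps, Python scripts to look and compute and a tool call to move; the robot and the scene stay as the last step left them, time stands still between calls to the robot, and variables do not carry over. Pictures are saved under pics/ and viewed, about 8 in all and at most 12, crops included, and the job is handed in when it is done.

Besides the shell and the picture viewer there is one more tool, called after "Request:" in YAML: its name, and indented under it one key for each argument. servo_tool: Moves the arm, as the interface text tells. Its arguments: {"type":"object","properties":{"rows":{"type":"array","items":{"type":"array"}},"force":{"type":"number"}},"required":["rows"]}

```bash
mkdir -p pics; ls; python3 - <<'E'
from rig import *
import cv2,numpy as np
s=sense();print({k:np.round(v,3).tolist() for k,v in s.items()})
for c in ["scene","top"]:
    cv2.imwrite(f"pics/{c}0.png",grab_frame(c))
    k=get_calibration(c);print(c,np.round(k["intrinsics"],1).tolist(),k["k1"],np.round(k["world_to_cam"],3).tolist())
    T=np.linalg.inv(k["world_to_cam"])
    for n in ["cup_1_centre","jar_lid","rack","tray_centre","tray_near_left","tray_near_right","line_mid","tin","glue","tape","channel_offcut"]:
        for d in boxes_of(c,n): print(c,n,round(d["conf"],2),np.round(T@np.r_[d["centre"],1],0)[:3])
print(sense()["clock"])
E
```

```text
pics
{'clock': 0.0, 'qpos': [-1.164, 0.354, 1.634, 0.0, 1.155, -0.002], 'qvel': [0.002, 0.0, -0.0, -0.0, 0.002, 0.001], 'joint_efforts': [-0.002, -60.525, -34.207, 0.0, 0.01, 0.0], 'eef_pos': [248.262, -573.068, 230.542], 'tcp_rot': [-3.14, -0.0, 0.409], 'contact_force': [-0.208, -0.489, -0.391], 'wrist_torque': [-0.008, -0.016, -0.019], 'opening': 1.002}
scene [[434.3, 0.0, 249.1], [0.0, 434.3, 200.1], [0.0, 0.0, 1.0]] -0.1544037933870051 [[0.093, 0.996, -0.002, -80.157], [0.758, -0.072, -0.648, -394.815], [-0.646, 0.059, -0.761, 1703.069], [0.0, 0.0, 0.0, 1.0]]
scene cup_1_centre 0.98 [567. -44.  50.]
scene jar_lid 0.81 [ 543. -358.   80.]
scene rack 0.89 [ 563. -319.   44.]
scene tray_centre 0.97 [580.  -5.   4.]
scene tray_near_left 0.66 [581.  -2.   4.]
scene tray_near_right 0.84 [583.  -7.   3.]
scene line_mid 0.82 [687.  32.  -1.]
scene tin 0.74 [625. 326.  69.]
scene tin 0.48 [ 537. -271.   85.]
scene glue 0.59 [510. 377.  85.]
scene tape 0.58 [679. 227.  24.]
scene channel_offcut 0.73 [ 668. -227.   -1.]
top [[490.5, 0.0, 260.9], [0.0, 490.5, 184.2], [0.0, 0.0, 1.0]] -0.19185524807739926 [[0.007, -1.0, 0.002, -10.969], [-0.994, -0.007, -0.111, 567.784], [0.111, -0.001, -0.994, 1231.874], [0.0, 0.0, 0.0, 1.0]]
top cup_1_centre 0.93 [575. -49.  41.]
top cup_1_centre 0.27 [565. -12.   8.]
top jar_lid 0.56 [ 519. -364.   83.]
top rack 0.88 [ 537. -313.   82.]
top tray_centre 0.59 [565. -10.  -2.]
top tray_near_left 0.74 [564. -11.   6.]
top tray_near_right 0.63 [562. -16.   6.]
top line_mid 0.74 [625.  25.   3.]
top line_mid 0.23 [562. -18.   5.]
top tin 0.96 [599. 324.  77.]
top tin 0.28 [575. -48.  36.]
top glue 0.96 [490. 373. 101.]
top tape 0.57 [674. 225.  23.]
top channel_offcut 0.78 [ 662. -231.    4.]
1.2
```

View pics/top0.png

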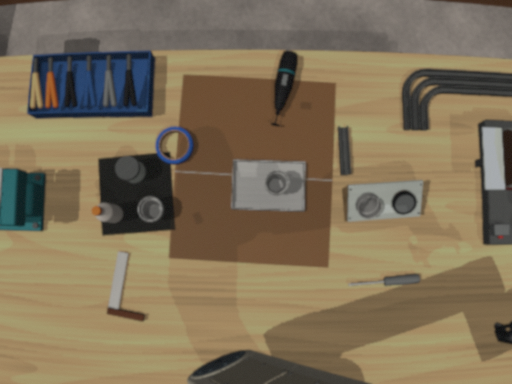

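View pics/scene0.png

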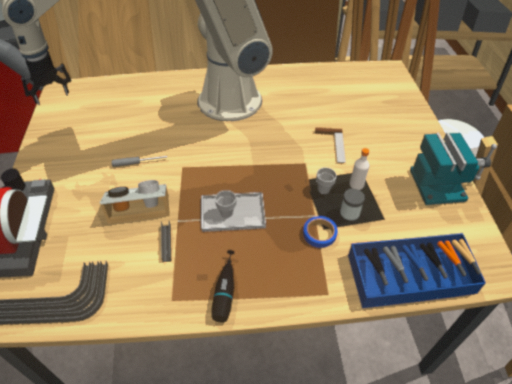

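```bash
cat > h.py <<'E'
import numpy as np,cv2
from scipy.spatial.transform import Rotation as R
from rig import *
def ray(c,px,cal=None):
    k=cal or get_calibration(c);K=np.array(k["intrinsics"]);T=np.linalg.inv(k["world_to_cam"])
    d=np.linalg.inv(K)@np.r_[px,1];s=d[:2].copy();q=s.copy()
    for _ in range(30): q=s/(1+k["k1"]*(q@q))
    return T[:3,3],T[:3,:3]@np.r_[q,1]
def onz(c,px,z,cal=None):
    o,d=ray(c,px,cal);return o+d*(z-o[2])/d[2]
def proj(c,P,cal=None):
    k=cal or get_calibration(c);p=np.array(k["world_to_cam"])@np.r_[P,1];q=p[:2]/p[2]
    q=q*(1+k["k1"]*(q@q));return (np.array(k["intrinsics"])@np.r_[q,1])[:2]
def plan(pos,rot,n,start=None):
    """rows in tool axes from the present pose; rot = Rotation"""
    s=sense();p0,r0=start or (np.array(s["eef_pos"]),R.from_euler("xyz",s["tcp_rot"]))
    rv=(r0.inv()*rot).as_rotvec();p=p0;r=r0;out=[]
    for i in range(1,n+1):
        tgt=p0+(np.array(pos)-p0)*i/n
        out.append((np.round(r.inv().apply(tgt-p),1).tolist(),np.round(np.degrees(rv)/n,2).tolist()))
        p=tgt;r=r0*R.from_rotvec(rv*i/n)
    for o in out: print(o)
    return out
def st():
    s=sense();print(round(s["clock"],2),np.round(s["eef_pos"],1),np.round(np.degrees(s["tcp_rot"]),2),"F",np.round(s["contact_force"],1),"op",round(s["opening"],3),"q",np.round(s["qpos"],2));return s
E
python3 - <<'E'
from h import *
for c in ["scene","top"]:
    T=np.linalg.inv(get_calibration(c)["world_to_cam"])
    for n in ["cup_2_centre","cup_3_centre"]:
        for d in boxes_of(c,n): print(c,n,round(d["conf"],2),np.round(T@np.r_[d["centre"],1],0)[:3])
a,b=onz("top",[177,171],1),onz("top",[340,181],1)
print("line",a,b,np.degrees(np.arctan2(-(a-b)[0],(a-b)[1])))
print("traycup",onz("top",[278,182],75),"matcup",onz("top",[150,208],72),onz("scene",[326,174],72))
print("rack cup",onz("top",[369,203],95),"jar",onz("top",[404,202],90))
for p in [(347,222),(423,215),(348,186),(427,181)]: print("rackcorner",onz("top",p,50 if p[1]>200 else 100))
for p in [(232,160),(307,161),(233,211),(305,212)]: print("tray",onz("top",p,16))
k=get_calibration("wrist");s=st()
r=R.from_euler("xyz",s["tcp_rot"]);T=np.linalg.inv(k["world_to_cam"])
print(np.round(k["intrinsics"],0).tolist(),k["k1"],"cam in tool",r.inv().apply(T[:3,3]-s["eef_pos"]),np.round((r.inv().as_matrix()@T[:3,:3]),2))
E
```

```text
scene cup_2_centre 0.75 [ 538. -271.   84.]
scene cup_3_centre 0.83 [501. 274.  53.]
top cup_2_centre 0.76 [ 515. -282.   70.]
top cup_3_centre 0.37 [490. 371.  99.]
line [605.01576863 216.42125921   1.        ] [ 581.32409366 -217.00388385    1.        ] -3.128760470121856
traycup [568.83961336 -49.4985494   75.        ] matcup [501.39938912 270.32901533  72.        ] [501.61444386 273.35651785  72.        ]
rack cup [ 516.16176862 -273.23865058   95.        ] jar [ 519.30934546 -363.59894348   90.        ]
rackcorner [ 470.95111541 -225.96470588   50.        ]
rackcorner [ 488.84291464 -425.83697738   50.        ]
rackcorner [ 557.3307624  -220.39776083  100.        ]
rackcorner [ 571.24857955 -421.56279615  100.        ]
tray [632.97003307  69.23980391  16.        ]
tray [ 631.80708642 -127.76813473   16.        ]
tray [499.11469698  64.84797024  16.        ]
tray [ 497.76643618 -122.1081352    16.        ]
1.4 [ 248.5 -573.5  231.3] [180.     0.    23.42] F [-0.8 -0.1 -0.3] op 0.996 q [-1.16  0.35  1.63 -0.    1.16 -0.  ]
[[280.0, 0.0, 260.0], [0.0, 280.0, 193.0], [0.0, 0.0, 1.0]] -0.00792219915651215 cam in tool [  82.65274817   -0.31551409 -142.38735186] [[-0.   -0.95 -0.32]
 [ 1.    0.   -0.  ]
 [ 0.   -0.32  0.95]]
```

```bash
python3 - <<'E'
from h import *
plan([456,-278,205],R.from_euler("xyz",[180,-30,4],degrees=True),8)
E
```

```text
([38.5, -23.6, 3.3], [-0.64, 3.71, 2.37])
([37.2, -25.2, 5.5], [-0.64, 3.71, 2.37])
([35.7, -26.8, 7.5], [-0.64, 3.71, 2.37])
([34.0, -28.3, 9.5], [-0.64, 3.71, 2.37])
([32.1, -29.8, 11.3], [-0.64, 3.71, 2.37])
([30.1, -31.2, 13.0], [-0.64, 3.71, 2.37])
([27.9, -32.6, 14.5], [-0.64, 3.71, 2.37])
([25.5, -33.9, 15.9], [-0.64, 3.71, 2.37])
```

Request:
servo_tool:
  rows:
    - [85, [38.5, -23.6, 3.3], [-0.64, 3.71, 2.37]]
    - [85, [37.2, -25.2, 5.5], [-0.64, 3.71, 2.37]]
    - [85, [35.7, -26.8, 7.5], [-0.64, 3.71, 2.37]]
    - [85, [34, -28.3, 9.5], [-0.64, 3.71, 2.37]]
    - [85, [32.1, -29.8, 11.3], [-0.64, 3.71, 2.37]]
    - [85, [30.1, -31.2, 13], [-0.64, 3.71, 2.37]]
    - [85, [27.9, -32.6, 14.5], [-0.64, 3.71, 2.37]]
    - [85, [25.5, -33.9, 15.9], [-0.64, 3.71, 2.37]]

```text
clock: 2.4
eef_pos: [456.7, -277.1, 205.2]
tcp_rot: [3.141, -0.526, 0.068]
contact_force: [0.6, 0.5, 0.6]
opening: 0.993
```

Request:
servo_tool:
  rows:
    - [85, [0, 0, 0], [0, 0, 0]]
    - [85, [0, 0, 0], [0, 0, 0]]

```text
clock: 2.65
eef_pos: [456.2, -278.4, 205.4]
tcp_rot: [3.139, -0.523, 0.072]
contact_force: [0.1, 0.3, -0.8]
opening: 0.994
```

```bash
python3 - <<'E'
from h import *
import pickle
st();k=get_calibration("wrist");im=grab_frame("wrist");cv2.imwrite("pics/w1.png",im);pickle.dump((im,k),open("w1.p","wb"))
T=np.linalg.inv(k["world_to_cam"])
for n in ["cup_2_centre","jar_lid"]:
    for d in boxes_of("wrist",n): print(n,round(d["conf"],2),np.round(T@np.r_[d["centre"],1],0)[:3])
E
```

```text
2.65 [ 456.2 -278.4  205.4] [179.87 -29.98   4.13] F [ 0.1  0.3 -0.8] op 0.994 q [-0.8   0.11  2.15  0.68  0.65  0.2 ]
cup_2_centre 0.81 [ 517. -272.   67.]
jar_lid 0.88 [ 516. -361.   89.]
```

View pics/w1.png

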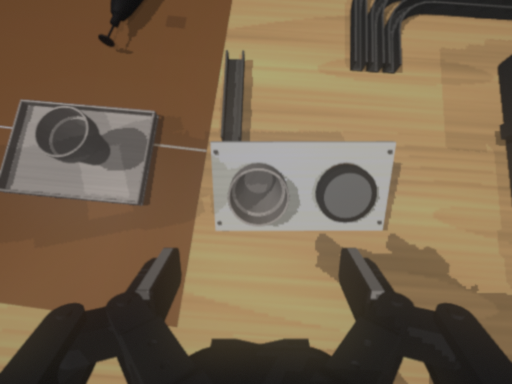

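```bash
python3 - <<'E'
from h import *
import pickle
from scipy.optimize import least_squares
im,k=pickle.load(open("w1.p","rb"));g=cv2.cvtColor(im,cv2.COLOR_BGR2GRAY)
c0=np.float32([[211,142],[394,141],[383,230],[217,230]])
c=cv2.cornerSubPix(g,c0.reshape(-1,1,2).copy(),(4,4),(-1,-1),(3,50,.01)).reshape(-1,2);print(c)
u=np.array([.866,0,.5]);v=np.array([0,1,0]);n=np.array([-.5,0,.866])
L=[50*u+95*v,50*u-95*v,-50*u-95*v,-50*u+95*v]
def W(x,l): return R.from_euler("z",x[2]).apply(l)+np.r_[x[0],x[1],75]
for cc in (c0,c):
    f=lambda x:np.ravel([proj("wrist",W(x,l),k)-p for l,p in zip(L,cc)])
    r=least_squares(f,[530,-320,.07],x_scale=[1,1,.01]);x=r.x
    print(x[:2],np.degrees(x[2]),np.round(r.fun,1))
    for s in (46,-46):
        print("hole",W(x,s*v),"mouth",proj("wrist",W(x,s*v+24*n),k),"lid",proj("wrist",W(x,s*v+15*n),k))
# cup mouth ellipse: points at edges, from the network mask
m=trace("wrist","cup_2_centre")
for d in m[:2]:
    cn=max(cv2.findContours(d["mask"].astype(np.uint8),0,1)[0],key=len);print(d["conf"],cv2.fitEllipse(cn),cv2.boundingRect(cn))
cv2.imwrite("pics/w1c.png",cv2.resize(im[130:240,200:400],None,fx=4,fy=4,interpolation=2))
E
```

```text
[[208.54518 142.97638]
 [396.00082 142.73665]
 [382.50482 229.30957]
 [217.      230.     ]]
[ 523.22514419 -318.66305345] 4.481546622023822 [-0.8 -0.   2.1 -0.2 -0.2 -0.7 -1.3  0.6]
hole [ 519.63079563 -272.80369608   75.        ] mouth [258.65471301 195.73584056] lid [258.63928208 192.82493635]
hole [ 526.81949276 -364.52241082   75.        ] mouth [350.86321311 195.0696857 ] lid [348.12443813 192.18347388]
[ 522.55178924 -318.42596931] 4.4420280741001905 [ 1.4 -0.4 -0.1 -1.2  0.1  0.6 -1.6  1.1]
hole [ 518.98907204 -272.56414372   75.        ] mouth [258.36046157 196.35116336] lid [258.35676539 193.42078714]
hole [ 526.11450643 -364.2877949    75.        ] mouth [350.61430513 195.74617987] lid [347.88463951 192.83860868]
0.84 ((257.75408935546875, 195.08929443359375), (59.94340133666992, 62.5125846862793), 6.739033222198486) (228, 164, 61, 63)
```

View pics/w1c.png

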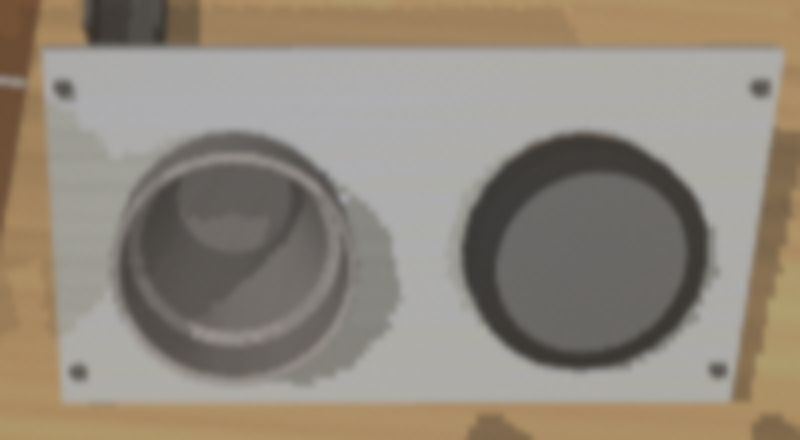

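```bash
python3 - <<'E'
from h import *
Rt=R.from_euler("xyz",[180,-30,4.46],degrees=True);n=-Rt.apply([0,0,1]);H=np.array([519.3,-272.7,75]);print(n)
a=plan(H+50*n,Rt,3)
print("tool z then",53)
E
```

```text
[-0.49848593 -0.03888155  0.8660254 ]
([-3.4, -0.6, 31.5], [0.11, 0.0, -0.13])
([-3.4, -0.6, 31.5], [0.11, 0.0, -0.13])
([-3.4, -0.5, 31.5], [0.11, 0.0, -0.13])
tool z then 53
```

Request:
servo_tool:
  rows:
    - [76, [-3.4, -0.6, 31.5], [0.11, 0, -0.13]]
    - [76, [-3.4, -0.6, 31.5], [0.11, 0, -0.13]]
    - [76, [-3.4, -0.5, 31.5], [0.11, 0, -0.13]]
    - [76, [0, 0, 0], [0, 0, 0]]
    - [76, [0, 0, 15], [0, 0, 0]]
    - [76, [0, 0, 15], [0, 0, 0]]
    - [76, [0, 0, 13], [0, 0, 0]]
    - [76, [0, 0, 0], [0, 0, 0]]

```text
clock: 3.85
eef_pos: [515.7, -272.2, 81.4]
tcp_rot: [-3.141, -0.524, 0.078]
contact_force: [-0.2, -0.2, 0.5]
opening: 0.894
```

```bash
python3 - <<'E'
from h import *
s=st();Rt=R.from_euler("xyz",s["tcp_rot"]);H=np.array([519.3,-272.7,75]);print("hole in tool",Rt.inv().apply(H-s["eef_pos"]))
cv2.imwrite("pics/w2.png",grab_frame("wrist"))
E
```

```text
3.85 [ 515.7 -272.2   81.4] [-179.94  -30.01    4.46] F [-0.2 -0.2  0.5] op 0.894 q [-0.7   0.39  2.15  1.06  0.41 -0.16]
hole in tool [-0.11770572  0.81082882  7.27729888]
```

View pics/w2.png

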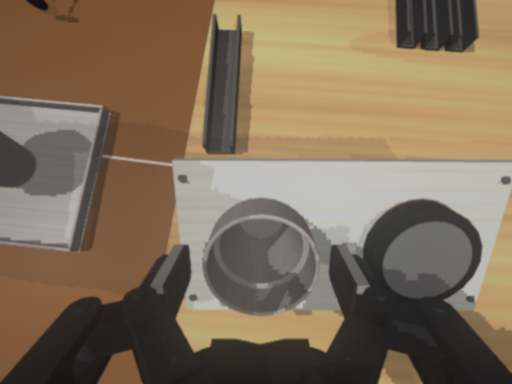

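Request:
servo_tool:
  rows:
    - [76, [0, 0.5, 5], [0, 0, 0]]
    - [76, [0, 0, 5], [0, 0, 0]]
    - [76, [0, 0, 0], [0, 0, 0]]
    - [76, [0, 0, 0], [0, 0, 0]]

```text
clock: 4.4
eef_pos: [520.6, -271.8, 72.0]
tcp_rot: [-3.14, -0.523, 0.078]
contact_force: [0.1, -0.5, 0.4]
opening: 0.889
```

Request:
servo_tool:
  rows:
    - [50, [0, 0, 0], [0, 0, 0]]
    - [50, [0, 0, 0], [0, 0, 0]]
    - [50, [0, 0, 0], [0, 0, 0]]
    - [50, [0, 0, 0], [0, 0, 0]]
  force: 35

```text
clock: 4.9
eef_pos: [520.5, -271.8, 72.3]
tcp_rot: [-3.141, -0.523, 0.078]
contact_force: [-3.9, -0.1, 6.0]
opening: 0.713
```

Request:
servo_tool:
  rows:
    - [50, [0, 0, -4], [0, 0, 0]]
    - [50, [0, 0, -10], [0, 0, 0]]
    - [50, [0, 0, -15], [0, 0, 0]]
    - [50, [0, 0, -20], [0, 0, 0]]
    - [50, [0, 0, -20], [0, 0, 0]]
    - [50, [0, 0, -15], [0, 0, 0]]
    - [50, [0, 0, -10], [0, 0, 0]]
    - [50, [0, 0, 0], [0, 0, 0]]

```text
clock: 5.9
eef_pos: [473.7, -275.9, 154.2]
tcp_rot: [3.141, -0.524, 0.079]
contact_force: [0.3, -0.8, -0.7]
opening: 0.712
```

```bash
python3 - <<'E'
from h import *
st();cv2.imwrite("pics/w3.png",grab_frame("wrist"))
print(plan([420,-150,230],R.from_euler("xyz",[180,0,0],degrees=True),8) and "")
E
```

```text
5.9 [ 473.7 -275.9  154.2] [179.99 -30.02   4.5 ] F [ 0.3 -0.8 -0.7] op 0.712 q [-0.77  0.21  2.17  0.81  0.54  0.07]
([0.0, -16.2, -11.0], [-0.15, -3.75, 0.55])
([-0.8, -16.2, -11.0], [-0.15, -3.75, 0.55])
([-1.7, -16.1, -11.0], [-0.15, -3.75, 0.55])
([-2.6, -16.1, -10.9], [-0.15, -3.75, 0.55])
([-3.4, -16.0, -10.7], [-0.15, -3.75, 0.55])
([-4.3, -16.0, -10.5], [-0.15, -3.75, 0.55])
([-5.1, -15.9, -10.2], [-0.15, -3.75, 0.55])
([-5.9, -15.8, -9.9], [-0.15, -3.75, 0.55])
```

View pics/w3.png

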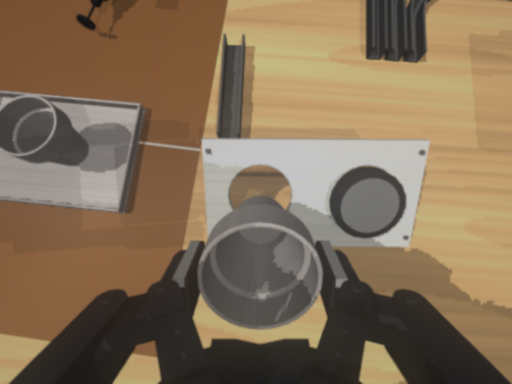

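```bash
python3 - <<'E'
from h import *
plan([480,-49,215],R.from_euler("xyz",[180,0,0],degrees=True),7)
E
```

```text
([7.3, -32.2, -5.9], [-0.17, -4.28, 0.63])
([6.5, -32.3, -6.5], [-0.17, -4.28, 0.63])
([5.7, -32.3, -7.0], [-0.17, -4.28, 0.63])
([4.8, -32.4, -7.5], [-0.17, -4.28, 0.63])
([3.8, -32.4, -7.9], [-0.17, -4.28, 0.63])
([2.9, -32.4, -8.3], [-0.17, -4.28, 0.63])
([1.9, -32.4, -8.6], [-0.17, -4.28, 0.63])
```

Request:
servo_tool:
  rows:
    - [50, [7.3, -32.2, -5.9], [-0.17, -4.28, 0.63]]
    - [50, [6.5, -32.3, -6.5], [-0.17, -4.28, 0.63]]
    - [50, [5.7, -32.3, -7], [-0.17, -4.28, 0.63]]
    - [50, [4.8, -32.4, -7.5], [-0.17, -4.28, 0.63]]
    - [50, [3.8, -32.4, -7.9], [-0.17, -4.28, 0.63]]
    - [50, [2.9, -32.4, -8.3], [-0.17, -4.28, 0.63]]
    - [50, [1.9, -32.4, -8.6], [-0.17, -4.28, 0.63]]
    - [50, [0, 0, 0], [0, 0, 0]]

```text
clock: 6.95
eef_pos: [480.4, -50.4, 214.0]
tcp_rot: [-3.138, -0.009, 0.006]
contact_force: [0.1, -0.4, -1.7]
opening: 0.715
```

Request:
servo_tool:
  rows:
    - [50, [0, 0, 0], [0, 0, 0]]

```text
clock: 7.08
eef_pos: [478.8, -52.4, 213.3]
tcp_rot: [-3.138, -0.008, 0.003]
contact_force: [-0.1, 0.0, -1.2]
opening: 0.716
```

```bash
python3 - <<'E'
from h import *
import pickle
s=st();k=get_calibration("wrist");im=grab_frame("wrist");cv2.imwrite("pics/w4.png",im);pickle.dump((im,k),open("w4.p","wb"))
for n in ["cup_1_centre","tray_centre"]:
  for d in trace("wrist",n)[:3]:
    cn=max(cv2.findContours(d["mask"].astype(np.uint8),0,1)[0],key=len);print(n,round(d["conf"],2),cv2.fitEllipse(cn),cv2.boundingRect(cn))
print(proj("wrist",[569,-49.5,76],k))
E
```

```text
7.08 [478.8 -52.4 213.3] [-179.82   -0.45    0.2 ] F [-0.1  0.  -1.2] op 0.716 q [-0.12  0.14  1.96  0.    1.03  1.45]
cup_1_centre 0.71 ((252.9592742919922, 87.4708023071289), (64.07090759277344, 68.87725830078125), 174.62142944335938) (221, 53, 65, 70)
tray_centre 0.73 ((236.5187530517578, 87.24700927734375), (138.75914001464844, 199.4241485595703), 92.93640899658203) (150, 26, 175, 126)
[257.67175051  90.24904587]
```

View pics/w4.png

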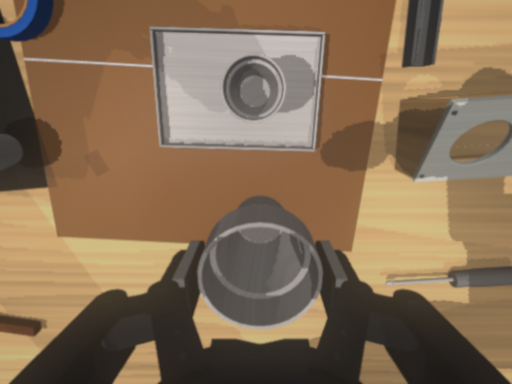

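```bash
python3 - <<'E'
from h import *
import pickle
im,k=pickle.load(open("w4.p","rb"))
P=onz("wrist",[253.2,87.3],76,k);print("cup1",P)
for p in [(25,59),(382,79)]: print("line",onz("wrist",p,1,k))
for p in [(151,27),(325,33),(316,151),(161,147)]: print("tray",onz("wrist",p,16,k))
Rt=R.from_euler("xyz",[180,0,0],degrees=True)
g=cv2.cvtColor(im,cv2.COLOR_BGR2GRAY)
c=cv2.HoughCircles(g[40:140,200:310],cv2.HOUGH_GRADIENT,1,50,param1=60,param2=15,minRadius=26,maxRadius=38);print(c)
plan([P[0]-1,P[1],180],Rt,3)
E
```

```text
cup1 [571.58951532 -45.30429417  76.        ]
line [605.36623676 222.07592944   1.        ]
line [ 584.46460687 -195.16875788    1.        ]
tray [634.62973437  65.77983004  16.        ]
tray [ 629.24950642 -121.3557661    16.        ]
tray [ 501.52409352 -120.02394542   16.        ]
tray [505.70073074  68.62958213  16.        ]
[[[53.5 46.5 27.2]]]
([30.6, -2.5, 11.5], [-0.06, -0.15, 0.03])
([30.6, -2.6, 11.4], [-0.06, -0.15, 0.03])
([30.7, -2.6, 11.3], [-0.06, -0.15, 0.03])
```

Request:
servo_tool:
  rows:
    - [50, [30.6, -2.2, 11.5], [-0.06, -0.15, 0.03]]
    - [50, [30.6, -2.3, 11.4], [-0.06, -0.15, 0.03]]
    - [50, [30.7, -2.3, 11.3], [-0.06, -0.15, 0.03]]
    - [50, [0, 0, 15], [0, 0, 0]]
    - [50, [0, 0, 20], [0, 0, 0]]
    - [50, [0, 0, 0], [0, 0, 0]]
    - [50, [0, 0, 0], [0, 0, 0]]

```text
clock: 8.1
eef_pos: [570.9, -45.8, 146.0]
tcp_rot: [3.141, -0.001, 0.0]
contact_force: [-0.2, -0.5, -1.8]
opening: 0.712
```

```bash
python3 - <<'E'
from h import *
import pickle
s=st();k=get_calibration("wrist");im=grab_frame("wrist");cv2.imwrite("pics/w5.png",im);pickle.dump((im,k),open("w5.p","wb"))
for d in trace("wrist","cup_1_centre")[:3]:
    cn=max(cv2.findContours(d["mask"].astype(np.uint8),0,1)[0],key=len);print(round(d["conf"],2),cv2.fitEllipse(cn),cv2.boundingRect(cn))
plan([570.6,-45.5,100],R.from_euler("xyz",[180,0,0],degrees=True),3)
E
```

```text
8.1 [570.9 -45.8 146. ] [ 1.7999e+02 -5.0000e-02  1.0000e-02] F [-0.2 -0.5 -1.8] op 0.712 q [-0.08  0.37  1.82 -0.    0.95  1.49]
0.88 ((258.89752197265625, 191.16058349609375), (56.166744232177734, 74.48938751220703), 87.70528411865234) (222, 163, 75, 52)
0.26 ((12.44759750366211, 85.62300109863281), (30.8560733795166, 100.76483917236328), 177.47872924804688) (0, 33, 31, 96)
([-0.3, -0.1, 15.5], [0.01, -0.04, 0.01])
([-0.3, -0.1, 15.5], [0.01, -0.04, 0.01])
([-0.3, -0.1, 15.5], [0.01, -0.04, 0.01])
```

View pics/w5.png

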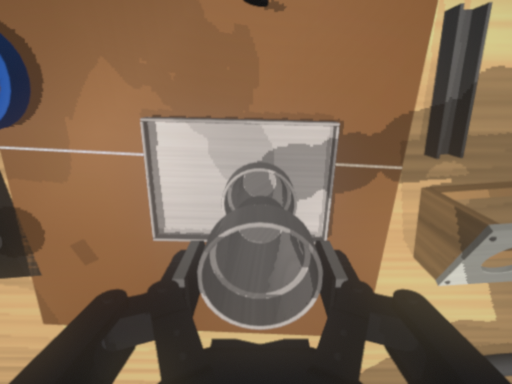

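```bash
python3 - <<'E'
from h import *
import pickle
for f,rows in (("w4.p",(45,65)),("w5.p",(155,175))):
    im,k=pickle.load(open(f,"rb"));g=cv2.cvtColor(im,cv2.COLOR_BGR2GRAY).astype(int)
    pt=proj("wrist",[571.6+31,-45.5,76],k);print(f,pt,[proj("wrist",[571.6,-45.5+s,76],k).round(1).tolist() for s in (31,-31)])
    c=int(round(pt[0]));print(rows[0],g[rows[0]:rows[1],c-1:c+2].mean(1).round().tolist())
E
```

```text
w4.p [253.28738087  50.73949355] [[220.4, 87.2], [286.5, 87.4]]
45 [172.0, 172.0, 174.0, 174.0, 171.0, 168.0, 167.0, 166.0, 164.0, 160.0, 136.0, 91.0, 72.0, 85.0, 121.0, 152.0, 157.0, 142.0, 105.0, 83.0]
w5.p [259.55270754 166.92137296] [[221.4, 204.2], [297.8, 204.2]]
155 [175.0, 174.0, 172.0, 170.0, 166.0, 149.0, 122.0, 105.0, 97.0, 96.0, 95.0, 96.0, 106.0, 138.0, 163.0, 160.0, 141.0, 124.0, 120.0, 120.0]
```

Request:
servo_tool:
  rows:
    - [50, [-0.2, -0.2, 15], [0, 0, 0]]
    - [50, [0, 0, 15], [0, 0, 0]]
    - [50, [0, 0, 12], [0, 0, 0]]
    - [50, [0, 0, 12], [0, 0, 0]]
    - [50, [0, 0, 8], [0, 0, 0]]
    - [50, [0, 0, 4], [0, 0, 0]]
    - [50, [0, 0, 0], [0, 0, 0]]
    - [50, [0, 0, 0], [0, 0, 0]]

```text
clock: 9.2
eef_pos: [571.4, -45.2, 79.9]
tcp_rot: [3.141, -0.001, 0.001]
contact_force: [-0.5, -0.1, -0.9]
opening: 0.712
```

Request:
servo_tool:
  rows:
    - [50, [-0.5, 0, 2], [0, 0, 0]]
    - [50, [0, 0, 2], [0, 0, 0]]
    - [50, [0, 0, 0], [0, 0, 0]]
    - [50, [0, 0, 0], [0, 0, 0]]

```text
clock: 9.7
eef_pos: [570.7, -45.2, 75.5]
tcp_rot: [3.141, -0.001, 0.001]
contact_force: [-0.1, 0.2, -1.5]
opening: 0.712
```

Request:
servo_tool:
  rows:
    - [50, [0, 0, 1], [0, 0, 0]]
    - [50, [0, 0, 1], [0, 0, 0]]
    - [50, [0, 0, 0], [0, 0, 0]]

```text
clock: 10.07
eef_pos: [570.6, -45.2, 73.4]
tcp_rot: [3.141, -0.001, 0.001]
contact_force: [0.5, 0.4, 0.0]
opening: 0.718
```

Request:
servo_tool:
  rows:
    - [50, [0, 0, 1], [0, 0, 0]]
    - [50, [0, 0, 0], [0, 0, 0]]
    - [50, [0, 0, 0], [0, 0, 0]]

```text
clock: 10.45
eef_pos: [570.9, -45.2, 72.7]
tcp_rot: [3.141, -0.001, 0.001]
contact_force: [1.2, 0.3, 0.9]
opening: 0.714
```

Request:
servo_tool:
  rows:
    - [50, [0, 0, 1], [0, 0, 0]]
    - [50, [0, 0, 0], [0, 0, 0]]
    - [50, [0, 0, 0], [0, 0, 0]]

```text
clock: 10.82
eef_pos: [571.4, -45.1, 72.5]
tcp_rot: [3.141, -0.002, 0.001]
contact_force: [-0.1, 2.1, 9.5]
opening: 0.715
```

Request:
servo_tool:
  rows:
    - [66, [0, 0, 0], [0, 0, 0]]
    - [70, [0, 0, 0], [0, 0, 0]]
    - [76, [0, 0, 0], [0, 0, 0]]
    - [76, [0, 0, 0], [0, 0, 0]]
    - [76, [0, 0, -5], [0, 0, 0]]
    - [76, [0, 0, -20], [0, 0, 0]]
    - [76, [0, 0, -40], [0, 0, 0]]
    - [76, [0, 0, -40], [0, 0, 0]]

```text
clock: 11.82
eef_pos: [570.3, -45.2, 177.7]
tcp_rot: [3.141, -0.0, 0.001]
contact_force: [1.0, -0.1, -0.8]
opening: 0.887
```

Request:
servo_tool:
  rows:
    - [85, [0, 0, -30], [0, 0, 0]]
    - [85, [0, 0, -10], [0, 0, 0]]
    - [85, [0, 0, 0], [0, 0, 0]]
    - [85, [0, 0, 0], [0, 0, 0]]

```text
clock: 12.32
eef_pos: [569.7, -45.1, 215.0]
tcp_rot: [3.142, 0.001, 0.001]
contact_force: [-0.6, 0.2, 0.2]
opening: 0.994
```

```bash
python3 - <<'E'
from h import *
import pickle
s=st();k=get_calibration("wrist");im=grab_frame("wrist");pickle.dump((im,k),open("w6.p","wb"))
sc=grab_frame("scene");g=np.hstack([im,cv2.resize(sc[170:250,170:290],(512,384),interpolation=2)])
cv2.imwrite("pics/w6.png",cv2.resize(g,(800,300)))
# circle fit of new mouth at z=100
for zz in (76,100): print(zz,[proj("wrist",[571.6+a,-45.5+b,zz],k).round(1).tolist() for a,b in ((31,0),(-31,0),(0,31),(0,-31))])
for d in trace("wrist","cup_1_centre")[:2]:
    cn=max(cv2.findContours(d["mask"].astype(np.uint8),0,1)[0],key=len);print(round(d["conf"],2),cv2.boundingRect(cn))
# plan to look at the mat cup: jaws yaw such that clear of neighbours
plan([412,273,215],R.from_euler("xyz",[180,0,0],degrees=True),8)
E
```

```text
12.32 [569.7 -45.1 215. ] [1.8e+02 8.0e-02 4.0e-02] F [-0.6  0.2  0.2] op 0.994 q [-0.08  0.29  1.77 -0.    1.09  1.49]
76 [[260.3, 149.4], [260.2, 206.7], [230.6, 179.0], [290.0, 179.1]]
100 [[260.4, 154.0], [260.3, 215.6], [228.1, 185.9], [292.5, 186.0]]
0.54 (236, 148, 49, 17)
0.53 (389, 163, 123, 86)
([-19.7, -39.8, 0.1], [0.0, 0.01, 0.01])
([-19.7, -39.8, 0.1], [0.0, 0.01, 0.01])
([-19.7, -39.8, 0.0], [0.0, 0.01, 0.01])
([-19.7, -39.8, 0.0], [0.0, 0.01, 0.01])
([-19.7, -39.8, 0.0], [0.0, 0.01, 0.01])
([-19.7, -39.8, 0.0], [0.0, 0.01, 0.01])
([-19.7, -39.8, 0.0], [0.0, 0.01, 0.01])
([-19.7, -39.8, 0.0], [0.0, 0.01, 0.01])
```

View pics/w6.png

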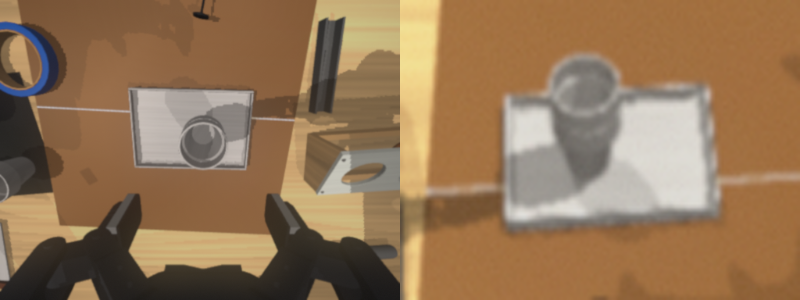

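```bash
python3 - <<'E'
from h import *
plan([414.6,295,215],R.from_euler("xyz",[180,0,-15],degrees=True),7)
E
```

```text
([-22.2, -48.6, 0.1], [0.0, 0.01, 2.15])
([-24.0, -47.7, 0.1], [0.0, 0.01, 2.15])
([-25.7, -46.8, 0.1], [0.0, 0.01, 2.15])
([-27.5, -45.8, 0.1], [0.0, 0.01, 2.15])
([-29.2, -44.8, 0.0], [0.0, 0.01, 2.15])
([-30.8, -43.6, 0.0], [0.0, 0.01, 2.15])
([-32.4, -42.4, 0.0], [0.0, 0.01, 2.15])
```

Request:
servo_tool:
  rows:
    - [85, [-22.2, -48.6, 0], [0, 0, 2.15]]
    - [85, [-24, -47.7, 0], [0, 0, 2.15]]
    - [85, [-25.7, -46.8, 0], [0, 0, 2.15]]
    - [85, [-27.5, -45.8, 0], [0, 0, 2.15]]
    - [85, [-29.2, -44.8, 0], [0, 0, 2.15]]
    - [85, [-30.8, -43.6, 0], [0, 0, 2.15]]
    - [85, [-32.4, -42.4, 0], [0, 0, 2.15]]
    - [85, [0, 0, 0], [0, 0, 0]]

```text
clock: 13.48
eef_pos: [413.5, 297.5, 215.8]
tcp_rot: [3.142, 0.0, -0.258]
contact_force: [0.2, -0.6, 0.9]
opening: 0.992
```

Request:
servo_tool:
  rows:
    - [76, [0, 0, 0], [0, 0, 0]]
    - [76, [0, 0, 0], [0, 0, 0]]

```text
clock: 13.72
eef_pos: [415.5, 293.9, 216.1]
tcp_rot: [3.141, -0.001, -0.263]
contact_force: [-0.4, -0.2, -0.1]
opening: 0.885
```

```bash
python3 - <<'E'
from h import *
import pickle
s=st();k=get_calibration("wrist");im=grab_frame("wrist");cv2.imwrite("pics/w7.png",im);pickle.dump((im,k),open("w7.p","wb"))
T=np.linalg.inv(k["world_to_cam"])
for n in ["cup_3_centre","tin","glue"]:
  for d in boxes_of("wrist",n)[:2]: print(n,round(d["conf"],2),np.round(T@np.r_[d["centre"],1],0)[:3])
for d in trace("wrist","cup_3_centre")[:2]:
    cn=max(cv2.findContours(d["mask"].astype(np.uint8),0,1)[0],key=len);print(round(d["conf"],2),cv2.boundingRect(cn),cv2.fitEllipse(cn))
    e=cv2.fitEllipse(cn)[0];print(onz("wrist",e,73,k))
E
```

```text
13.72 [415.5 293.9 216.1] [ 1.7997e+02 -4.0000e-02 -1.5070e+01] F [-0.4 -0.2 -0.1] op 0.885 q [ 0.61  0.19  1.89 -0.    1.06  2.45]
cup_3_centre 0.91 [503. 272.  39.]
tin 0.86 [583. 330.  76.]
tin 0.2 [461. 122.  -1.]
glue 0.91 [488. 374. 105.]
0.72 (227, 58, 63, 68) ((257.8890380859375, 91.15506744384766), (62.33414077758789, 66.98361206054688), 1.3333569765090942)
[501.3989389  272.53526927  73.        ]
```

View pics/w7.png

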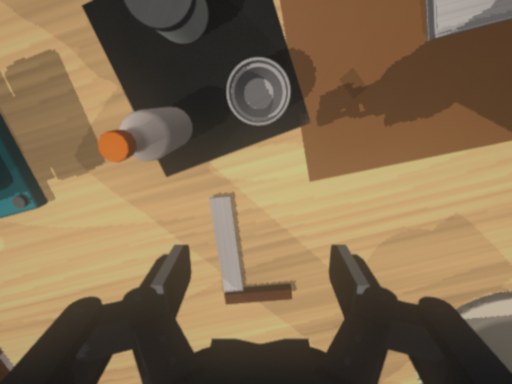

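```bash
python3 - <<'E'
from h import *
plan([501.8,272.5,125],R.from_euler("xyz",[180,0,-15],degrees=True),4)
E
```

```text
([22.2, -0.4, 22.9], [-0.0, -0.01, -0.02])
([22.2, -0.3, 22.8], [-0.0, -0.01, -0.02])
([22.2, -0.3, 22.8], [-0.0, -0.01, -0.02])
([22.2, -0.3, 22.8], [-0.0, -0.01, -0.02])
```

Request:
servo_tool:
  rows:
    - [76, [22.2, -0.4, 22.9], [0, 0, 0]]
    - [76, [22.2, -0.3, 22.8], [0, 0, 0]]
    - [76, [22.2, -0.3, 22.8], [0, 0, 0]]
    - [76, [22.2, -0.3, 22.8], [0, 0, 0]]
    - [76, [0, 0, 0], [0, 0, 0]]
    - [76, [0, 0, 10], [0, 0, 0]]
    - [76, [0, 0, 0], [0, 0, 0]]
    - [76, [0, 0, 0], [0, 0, 0]]

```text
clock: 14.98
eef_pos: [501.1, 273.5, 115.7]
tcp_rot: [-3.141, -0.001, -0.261]
contact_force: [-0.2, -0.7, 0.6]
opening: 0.886
```

```bash
python3 - <<'E'
from h import *
s=st();k=get_calibration("wrist");grab_frame("wrist")
for d in trace("wrist","cup_3_centre")[:2]:
    cn=max(cv2.findContours(d["mask"].astype(np.uint8),0,1)[0],key=len);print(round(d["conf"],2),cv2.boundingRect(cn))
print([proj("wrist",[501.4+a,272.5+b,73],k).round(1).tolist() for a,b in ((30,-8),(-30,8),(8,30),(-8,-30))])
plan([501.8,272.5,45.5],R.from_euler("xyz",[180,0,-15],degrees=True),4)
E
```

```text
14.97 [501.1 273.5 115.7] [-1.7997e+02 -7.0000e-02 -1.4980e+01] F [-0.2 -0.7  0.6] op 0.886 q [ 0.5   0.41  1.85 -0.    0.89  2.33]
0.84 (219, 170, 85, 86)
0.74 (68, 40, 131, 107)
[[261.0, 176.4], [260.9, 255.8], [217.8, 218.1], [304.1, 218.0]]
([0.1, 0.2, 17.5], [-0.01, -0.02, 0.0])
([0.2, 0.2, 17.5], [-0.01, -0.02, 0.0])
([0.2, 0.2, 17.5], [-0.01, -0.02, 0.0])
([0.2, 0.2, 17.5], [-0.01, -0.02, 0.0])
```

Request:
servo_tool:
  rows:
    - [76, [0.2, 0.7, 17.5], [0, 0, 0]]
    - [76, [0.2, 0.3, 17.5], [0, 0, 0]]
    - [76, [0.2, 0, 17.5], [0, 0, 0]]
    - [76, [0, 0, 10], [0, 0, 0]]
    - [76, [0, 0, 7.5], [0, 0, 0]]
    - [76, [0, 0, 0], [0, 0, 0]]
    - [76, [0, 0, 0], [0, 0, 0]]
    - [76, [0, 0, 0], [0, 0, 0]]

```text
clock: 16.08
eef_pos: [502.1, 272.2, 45.6]
tcp_rot: [-3.141, -0.002, -0.262]
contact_force: [-0.2, -0.2, -0.1]
opening: 0.89
```

Request:
servo_tool:
  rows:
    - [50, [0, 0, 0], [0, 0, 0]]
    - [50, [0, 0, 0], [0, 0, 0]]
    - [50, [0, 0, 0], [0, 0, 0]]
    - [50, [0, 0, 0], [0, 0, 0]]

```text
clock: 16.58
eef_pos: [502.0, 272.2, 45.7]
tcp_rot: [-3.141, -0.001, -0.262]
contact_force: [-1.0, -1.0, 6.2]
opening: 0.713
```

Request:
servo_tool:
  rows:
    - [50, [0, 0, -4], [0, 0, 0]]
    - [50, [0, 0, -15], [0, 0, 0]]
    - [50, [0, 0, -30], [0, 0, 0]]
    - [50, [0, 0, -40], [0, 0, 0]]
    - [50, [0, 0, -40], [0, 0, 0]]
    - [50, [0, 0, -30], [0, 0, 0]]
    - [50, [0, 0, -15], [0, 0, 0]]
    - [50, [0, 0, 0], [0, 0, 0]]

```text
clock: 17.58
eef_pos: [501.9, 272.2, 220.0]
tcp_rot: [-3.14, -0.002, -0.262]
contact_force: [0.4, -0.6, -1.5]
opening: 0.711
```

```bash
python3 - <<'E'
from h import *
s=st();k=get_calibration("wrist");grab_frame("wrist")
for d in trace("wrist","cup_3_centre")[:2]:
    cn=max(cv2.findContours(d["mask"].astype(np.uint8),0,1)[0],key=len);print(round(d["conf"],2),cv2.boundingRect(cn))
plan([490,-45.5,235],R.from_euler("xyz",[180,0,-3],degrees=True),8)
E
```

```text
17.57 [501.9 272.2 220. ] [-1.7993e+02 -1.2000e-01 -1.5010e+01] F [ 0.4 -0.6 -1.5] op 0.711 q [ 0.49  0.28  1.76 -0.    1.1   2.33]
0.59 (197, 195, 126, 133)
([8.9, 38.7, -2.1], [0.01, 0.0, -1.5])
([7.9, 38.9, -2.1], [0.01, 0.0, -1.5])
([6.9, 39.1, -2.1], [0.01, 0.0, -1.5])
([5.9, 39.2, -2.1], [0.01, 0.0, -1.5])
([4.9, 39.4, -2.1], [0.01, 0.0, -1.5])
([3.8, 39.5, -2.1], [0.01, 0.0, -1.5])
([2.8, 39.6, -2.1], [0.01, 0.0, -1.5])
([1.7, 39.6, -2.1], [0.01, 0.0, -1.5])
```

Request:
servo_tool:
  rows:
    - [50, [8.9, 38.7, -2.1], [0, 0, -1.5]]
    - [50, [7.9, 38.9, -2.1], [0, 0, -1.5]]
    - [50, [6.9, 39.1, -2.1], [0, 0, -1.5]]
    - [50, [5.9, 39.2, -2.1], [0, 0, -1.5]]
    - [50, [4.9, 39.4, -2.1], [0, 0, -1.5]]
    - [50, [3.8, 39.5, -2.1], [0, 0, -1.5]]
    - [50, [2.8, 39.6, -2.1], [0, 0, -1.5]]
    - [50, [1.7, 39.6, -2.1], [0, 0, -1.5]]

```text
clock: 18.68
eef_pos: [489.5, -46.4, 234.5]
tcp_rot: [3.142, 0.002, -0.052]
contact_force: [0.9, -0.3, -1.0]
opening: 0.713
```

Request:
servo_tool:
  rows:
    - [50, [0, 0, 0], [0, 0, 0]]
    - [50, [0, 0, 0], [0, 0, 0]]
    - [50, [0, 0, 0], [0, 0, 0]]

```text
clock: 19.05
eef_pos: [490.3, -44.5, 235.4]
tcp_rot: [-3.142, 0.0, -0.052]
contact_force: [-0.5, 0.2, -1.7]
opening: 0.709
```

```bash
python3 - <<'E'
from h import *
import pickle
s=st();k=get_calibration("wrist");im=grab_frame("wrist");pickle.dump((im,k),open("w8.p","wb"))
for d in trace("wrist","cup_1_centre")[:2]:
    cn=max(cv2.findContours(d["mask"].astype(np.uint8),0,1)[0],key=len);print(round(d["conf"],2),cv2.boundingRect(cn))
    e=cv2.fitEllipse(cn);print(e,onz("wrist",e[0],100,k))
print([proj("wrist",[571.6+a,-45.5+b,100],k).round(1).tolist() for a,b in ((31,0),(-31,0),(0,31),(0,-31))])
plan([571,-45.5,180],R.from_euler("xyz",[180,0,-3],degrees=True),4)
E
```

```text
19.05 [490.3 -44.5 235.4] [-1.80e+02  2.00e-02 -2.96e+00] F [-0.5  0.2 -1.7] op 0.709 q [-0.09  0.14  1.91  0.    1.1   1.53]
[[254.6, 63.0], [258.3, 132.4], [223.7, 100.8], [289.5, 97.2]]
([20.1, -0.8, 13.9], [0.0, -0.0, 0.01])
([20.1, -0.8, 13.9], [0.0, -0.0, 0.01])
([20.1, -0.8, 13.9], [0.0, -0.0, 0.01])
([20.1, -0.8, 13.9], [0.0, -0.0, 0.01])
```

```bash
python3 - <<'E'
from h import *
import pickle
im,k=pickle.load(open("w8.p","rb"));g=cv2.cvtColor(im,cv2.COLOR_BGR2GRAY)
c=cv2.HoughCircles(g[40:160,190:320],cv2.HOUGH_GRADIENT,1,8,param1=60,param2=14,minRadius=20,maxRadius=38)
if c is not None:
  for x,y,r in c[0][:6]: print(x+190,y+40,r)
for c in ("cup_2_centre","cup_3_centre"):
  for d in trace("wrist",c)[:3]:
    cn=max(cv2.findContours(d["mask"].astype(np.uint8),0,1)[0],key=len);print(round(d["conf"],2),cv2.boundingRect(cn))
print(g[98:101,215:300].mean(0).round().astype(int).tolist());print(g[55:140,255:258].mean(1).round().astype(int).tolist())
E
```

```text
255.5 99.5 30.2
285.5 80.5 36.3
259.5 92.5 23.0
265.5 98.5 23.0
259.5 106.5 25.2
246.5 103.5 25.2
0.88 (224, 67, 65, 67)
0.68 (224, 67, 64, 68)
0.6 (196, 195, 128, 133)
[171, 172, 172, 173, 176, 179, 184, 180, 170, 173, 159, 117, 84, 84, 104, 112, 108, 91, 80, 80, 83, 84, 85, 85, 84, 82, 82, 94, 108, 113, 114, 115, 115, 113, 112, 112, 113, 113, 113, 115, 115, 115, 114, 114, 115, 114, 114, 114, 115, 115, 116, 129, 155, 165, 166, 167, 158, 128, 111, 109, 108, 108, 108, 107, 108, 123, 157, 166, 160, 139, 120, 141, 169, 164, 143, 134, 134, 133, 134, 134, 134, 134, 134, 134, 133]
[170, 170, 171, 171, 172, 172, 170, 168, 167, 168, 167, 167, 172, 155, 116, 96, 124, 164, 179, 166, 130, 100, 93, 93, 92, 88, 82, 79, 79, 83, 98, 113, 115, 113, 112, 112, 112, 112, 113, 113, 114, 114, 114, 115, 115, 115, 115, 114, 115, 114, 115, 115, 115, 115, 115, 115, 115, 115, 115, 115, 114, 107, 98, 95, 95, 96, 96, 96, 96, 96, 98, 108, 117, 118, 113, 104, 106, 144, 174, 178, 177, 180, 183, 184, 183]
```

Request:
servo_tool:
  rows:
    - [50, [19.9, -0.8, 13.9], [0, 0, 0]]
    - [50, [19.9, -0.8, 13.9], [0, 0, 0]]
    - [50, [19.9, -0.8, 13.9], [0, 0, 0]]
    - [50, [19.9, -0.8, 13.9], [0, 0, 0]]
    - [50, [0, 0, 10], [0, 0, 0]]
    - [50, [0, 0, 0], [0, 0, 0]]
    - [50, [0, 0, 0], [0, 0, 0]]

```text
clock: 20.12
eef_pos: [569.7, -46.2, 170.8]
tcp_rot: [3.141, -0.001, -0.052]
contact_force: [0.5, -0.4, -0.5]
opening: 0.715
```

```bash
python3 - <<'E'
from h import *
import pickle
s=st();k=get_calibration("wrist");im=grab_frame("wrist");g=cv2.cvtColor(im,cv2.COLOR_BGR2GRAY);cv2.imwrite("pics/w9.png",im)
for c in ("cup_1_centre","cup_2_centre"):
  for d in trace("wrist",c)[:3]:
    cn=max(cv2.findContours(d["mask"].astype(np.uint8),0,1)[0],key=len);print(c,round(d["conf"],2),cv2.boundingRect(cn))
for x in (569.6,571.6): print(x,[proj("wrist",[x+a,-45.5+b,zz],k).round(1).tolist() for a,b,zz in ((31,-1.6,100),(0,31,100),(0,-31,100),(31,-1.6,76))])
t=proj("wrist",[600.6,-47,100],k).astype(int);print(t[1]-10,g[t[1]-10:t[1]+14,t[0]-1:t[0]+2].mean(1).astype(int).tolist())
plan([570,-45.5,104],R.from_euler("xyz",[180,0,-3],degrees=True),5)
E
```

```text
20.12 [569.7 -46.2 170.8] [ 1.7999e+02 -5.0000e-02 -3.0000e+00] F [ 0.5 -0.4 -0.5] op 0.715 q [-0.08  0.34  1.81 -0.    1.    1.54]
cup_1_centre 0.56 (231, 156, 58, 22)
cup_2_centre 0.79 (221, 162, 75, 53)
cup_2_centre 0.57 (231, 156, 56, 18)
569.6 [[259.0, 167.6], [221.2, 206.6], [297.1, 202.9], [259.1, 161.1]]
571.6 [[258.9, 165.1], [221.0, 204.4], [297.1, 200.6], [259.0, 158.8]]
157 [97, 96, 99, 108, 111, 104, 98, 97, 97, 100, 115, 148, 168, 159, 137, 122, 119, 120, 120, 120, 121, 121, 121, 120]
([-0.1, -0.2, 13.4], [0.0, -0.02, -0.0])
([-0.1, -0.2, 13.4], [0.0, -0.02, -0.0])
([-0.1, -0.2, 13.4], [0.0, -0.02, -0.0])
([-0.1, -0.2, 13.4], [0.0, -0.02, -0.0])
([-0.0, -0.2, 13.4], [0.0, -0.02, -0.0])
```

Request:
servo_tool:
  rows:
    - [50, [-0.3, -0.3, 15], [0, 0, 0]]
    - [50, [-0.2, -0.3, 15], [0, 0, 0]]
    - [50, [0, 0, 15], [0, 0, 0]]
    - [50, [0, 0, 12], [0, 0, 0]]
    - [50, [0, 0, 8], [0, 0, 0]]
    - [50, [0, 0, 3], [0, 0, 0]]
    - [50, [0, 0, 2], [0, 0, 0]]
    - [50, [0, 0, 0], [0, 0, 0]]

```text
clock: 21.28
eef_pos: [570.0, -45.7, 100.6]
tcp_rot: [3.141, -0.001, -0.053]
contact_force: [1.5, 0.7, -0.7]
opening: 0.71
```

Request:
servo_tool:
  rows:
    - [50, [0, 0, 1], [0, 0, 0]]
    - [50, [0, 0, 1], [0, 0, 0]]
    - [50, [0, 0, 0], [0, 0, 0]]
    - [50, [0, 0, 0], [0, 0, 0]]

```text
clock: 21.78
eef_pos: [569.8, -45.7, 98.4]
tcp_rot: [3.141, -0.001, -0.053]
contact_force: [-0.5, -0.0, -0.5]
opening: 0.71
```

Request:
servo_tool:
  rows:
    - [50, [0, 0, 1], [0, 0, 0]]
    - [50, [0, 0, 0.5], [0, 0, 0]]
    - [50, [0, 0, 0], [0, 0, 0]]
    - [50, [0, 0, 0], [0, 0, 0]]

```text
clock: 22.28
eef_pos: [569.9, -45.6, 96.9]
tcp_rot: [3.141, -0.001, -0.053]
contact_force: [-0.3, -0.1, -0.9]
opening: 0.714
```

Request:
servo_tool:
  rows:
    - [50, [0, 0, 1], [0, 0, 0]]
    - [50, [0, 0, 0], [0, 0, 0]]
    - [50, [0, 0, 0], [0, 0, 0]]

```text
clock: 22.65
eef_pos: [570.2, -45.6, 96.7]
tcp_rot: [3.141, -0.002, -0.053]
contact_force: [-1.4, -0.3, 7.8]
opening: 0.716
```

Request:
servo_tool:
  rows:
    - [66, [0, 0, 0], [0, 0, 0]]
    - [70, [0, 0, 0], [0, 0, 0]]
    - [76, [0, 0, 0], [0, 0, 0]]
    - [76, [0, 0, 0], [0, 0, 0]]
    - [76, [0, 0, -5], [0, 0, 0]]
    - [76, [0, 0, -20], [0, 0, 0]]
    - [76, [0, 0, -40], [0, 0, 0]]
    - [76, [0, 0, -50], [0, 0, 0]]

```text
clock: 23.65
eef_pos: [569.0, -45.6, 211.6]
tcp_rot: [3.141, 0.001, -0.052]
contact_force: [0.9, 0.0, -0.2]
opening: 0.887
```

Request:
servo_tool:
  rows:
    - [76, [-15, 0, -15], [0, 0, -10]]
    - [76, [-15, 0, 0], [0, 0, -10]]
    - [76, [-15, 0, 0], [0, 0, -10]]
    - [76, [0, 0, 0], [0, 0, -10]]
    - [76, [0, 0, 0], [0, 0, -10]]
    - [76, [0, 0, 0], [0, 0, -10]]
    - [76, [0, 0, 0], [0, 0, -10]]
    - [85, [0, 0, 0], [0, 0, -10]]

```text
clock: 24.65
eef_pos: [525.5, -51.0, 226.2]
tcp_rot: [3.14, -0.0, 1.35]
contact_force: [-0.4, -0.0, -0.3]
opening: 0.997
```

Request:
servo_tool:
  rows:
    - [85, [0, 0, 0], [0, 0, -10]]
    - [85, [0, 0, 0], [0, 0, -10]]
    - [85, [0, 0, 0], [0, 0, -10]]
    - [85, [0, 0, 0], [0, 0, -10]]
    - [85, [0, 0, 0], [0, 0, -10]]
    - [85, [0, 0, 0], [0, 0, -10]]
    - [85, [0, 0, 0], [0, 0, -10]]
    - [85, [0, 0, 0], [0, 0, -10]]

```text
clock: 25.65
eef_pos: [525.4, -51.0, 226.2]
tcp_rot: [3.141, 0.001, 2.746]
contact_force: [-0.8, -0.2, -0.6]
opening: 0.993
```

```bash
python3 - <<'E'
from h import *
s=st()
im=grab_frame("top");k=get_calibration("top")
for z in (76,100,124): print(z,proj("top",[570,-45.5,z],k))
Rt=R.from_euler("xyz",[180,15,177.1],degrees=True);print(Rt.apply([0,0,1]),Rt.apply([1,0,0]))
plan([430,-30,150],Rt,8)
E
```

```text
25.65 [525.4 -51.  226.2] [1.7999e+02 6.0000e-02 1.5732e+02] F [-0.8 -0.2 -0.6] op 0.993 q [-0.1   0.21  1.85 -0.    1.09 -1.27]
76 [276.40911752 181.47863811]
100 [276.73890674 180.33432613]
124 [277.08207274 179.14347599]
[ 0.25848759 -0.01309442 -0.96592583] [-0.96468882  0.04886903 -0.25881905]
([12.1, -2.1, 9.5], [-0.32, -1.85, -2.4])
([12.4, -1.6, 9.1], [-0.32, -1.85, -2.4])
([12.8, -1.1, 8.7], [-0.32, -1.85, -2.4])
([13.1, -0.6, 8.3], [-0.32, -1.85, -2.4])
([13.4, -0.1, 7.8], [-0.32, -1.85, -2.4])
([13.6, 0.4, 7.4], [-0.32, -1.85, -2.4])
([13.8, 0.9, 7.0], [-0.32, -1.85, -2.4])
([14.0, 1.5, 6.5], [-0.32, -1.85, -2.4])
```

Request:
servo_tool:
  rows:
    - [85, [12.1, -2.1, 9.5], [-0.32, -1.85, -2.4]]
    - [85, [12.4, -1.6, 9.1], [-0.32, -1.85, -2.4]]
    - [85, [12.8, -1.1, 8.7], [-0.32, -1.85, -2.4]]
    - [85, [13.1, -0.6, 8.3], [-0.32, -1.85, -2.4]]
    - [85, [13.4, -0.1, 7.8], [-0.32, -1.85, -2.4]]
    - [85, [13.6, 0.4, 7.4], [-0.32, -1.85, -2.4]]
    - [85, [13.8, 0.9, 7], [-0.32, -1.85, -2.4]]
    - [85, [14, 1.5, 6.5], [-0.32, -1.85, -2.4]]

```text
clock: 26.7
eef_pos: [430.0, -28.4, 149.8]
tcp_rot: [3.14, 0.263, 3.075]
contact_force: [-0.4, 0.6, -0.4]
opening: 0.996
```

Request:
servo_tool:
  rows:
    - [85, [0, 0, 0], [0, 0, 0]]
    - [85, [0, 0, 0], [0, 0, 0]]
    - [85, [0, 0, 0], [0, 0, 0]]

```text
clock: 27.08
eef_pos: [431.5, -28.6, 150.4]
tcp_rot: [3.141, 0.263, 3.076]
contact_force: [-0.3, -1.2, 0.1]
opening: 0.996
```

```bash
python3 - <<'E'
from h import *
import pickle
s=st();k=get_calibration("wrist");im=grab_frame("wrist");pickle.dump((im,k),open("w10.p","wb"))
sc=grab_frame("scene");cv2.imwrite("pics/w10.png",cv2.resize(np.hstack([im,cv2.resize(sc[150:250,170:303],(512,384),interpolation=2)]),(800,300),interpolation=cv2.INTER_AREA))
print([proj("wrist",[570,-45.5+b,124],k).round(0).tolist() for b in (0,31)],proj("wrist",[595,0,1],k),proj("wrist",[503.6,-25,16],k))
plan([455,-30,20],R.from_euler("xyz",[180,15,177.1],degrees=True),5)
E
```

```text
27.07 [431.5 -28.6 150.4] [179.95  15.06 176.23] F [-0.3 -1.2  0.1] op 0.996 q [-0.07  0.04  2.28  0.    0.56 -1.58]
[[251.0, 337.0], [284.0, 335.0]] [288.66682562 255.61279024] [266.80858044 209.07631525]
([2.1, 0.0, 26.4], [-0.04, 0.01, -0.16])
([2.1, 0.0, 26.4], [-0.04, 0.01, -0.16])
([2.1, -0.0, 26.4], [-0.04, 0.01, -0.16])
([2.1, -0.0, 26.4], [-0.04, 0.01, -0.16])
([2.1, -0.0, 26.4], [-0.04, 0.01, -0.16])
```

View pics/w10.png

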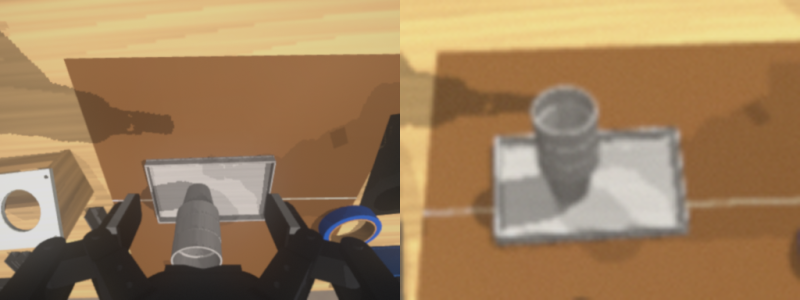

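```bash
cat >> h.py <<'E'
def ridge(im,k,cam,X,Y,z=1,win=7,ax=0):
    """world points along approx. line x=X(y), found as brightest pixel across (thin light line)"""
    g=cv2.GaussianBlur(cv2.cvtColor(im,cv2.COLOR_BGR2GRAY),(0,0),.7).astype(float);out=[]
    for y in Y:
        p=proj(cam,[X(y),y,z],k)
        if not(2<p[0]<509 and win+1<p[1]<382-win): continue
        c=int(round(p[0]));r0=int(round(p[1]));v=g[r0-win:r0+win+1,c]
        i=int(v.argmax());base=np.median(v)
        if v[i]-base<25 or (v>base+.5*(v[i]-base)).sum()>4 or i in(0,len(v)-1): continue
        w=np.clip(v[i-1:i+2]-base,0,None);out.append(onz(cam,[c,r0-win+i+(w@[-1,0,1])/w.sum()],z,k))
    return np.array(out)
def fitl(P):
    a,b=np.polyfit(P[:,1],P[:,0],1);r=P[:,0]-a*P[:,1]-b;m=abs(r)<max(1.5,2*np.median(abs(r)));a,b=np.polyfit(P[m,1],P[m,0],1)
    return a,b,m.sum(),P[m,1].min(),P[m,1].max()
E
python3 - <<'E'
from h import *
import pickle
X=lambda y:594.5+.05*y
Y=np.r_[-200:-132:2,80:225:2]
for f in "w1 w4 w5 w6 w8 w10".split():
    im,k=pickle.load(open(f+".p","rb"));P=ridge(im,k,"wrist",X,Y)
    if len(P)>8: a,b,*q=fitl(P);print(f,"yaw",-np.degrees(np.arctan(a)),"x at -26",b-26*a,q)
im=grab_frame("top");P=ridge(im,get_calibration("top"),"top",X,Y);a,b,*q=fitl(P);print("top",-np.degrees(np.arctan(a)),b-26*a,q)
im,k=pickle.load(open("w10.p","rb"));g=cv2.cvtColor(im,cv2.COLOR_BGR2GRAY)
for y in (-100,-60,-20,20,50):
    p=proj("wrist",[503.6+.02*(y+26),y,16],k).round().astype(int);print(y,p,p[1]-6,g[p[1]-6:p[1]+8,p[0]].tolist())
E
```

```text
w1 yaw -2.9811675684244903 x at -26 592.775901685259 [np.int64(37), np.float64(-193.602080986464), np.float64(96.13325626147588)]
w4 yaw -3.0052938890179304 x at -26 592.7844934671907 [np.int64(103), np.float64(-194.0258854618578), np.float64(222.0397297106616)]
w5 yaw -2.9749724151549115 x at -26 592.98323550377 [np.int64(102), np.float64(-194.2621559373502), np.float64(219.57141680105707)]
w6 yaw -2.988197363224846 x at -26 592.8830824090334 [np.int64(103), np.float64(-194.1956544539412), np.float64(222.50625455172283)]
w8 yaw -3.0117591379095314 x at -26 592.7005319877321 [np.int64(103), np.float64(-193.78925097118264), np.float64(221.57998758022006)]
w10 yaw -3.023905853457714 x at -26 592.1694804132325 [np.int64(73), np.float64(-191.33260313986165), np.float64(215.74188691114222)]
top -2.939409340512979 591.9577452437661 [np.int64(50), np.float64(-187.58098476861295), np.float64(197.5504920431925)]
-100 [200 212] 206 [112, 110, 110, 113, 125, 157, 181, 189, 195, 195, 197, 200, 200, 198]
-60 [236 210] 204 [121, 115, 114, 115, 118, 134, 164, 184, 190, 194, 195, 197, 199, 198]
-20 [271 209] 203 [109, 107, 105, 104, 108, 127, 152, 164, 169, 175, 176, 176, 178, 177]
20 [307 208] 202 [128, 120, 116, 117, 121, 138, 160, 168, 171, 176, 177, 177, 178, 176]
50 [334 207] 201 [113, 108, 106, 107, 112, 130, 155, 167, 170, 176, 176, 177, 177, 175]
```

```bash
python3 - <<'E'
from h import *
Rt=R.from_euler("xyz",[180,15,177],degrees=True)
plan([465,-26,15],Rt,5)
print(Rt.inv().apply([0,0,-10]),Rt.inv().apply([10*np.cos(np.radians(3)),-10*np.sin(np.radians(3)),0]))
E
```

```text
([0.4, 0.9, 27.8], [-0.03, 0.0, -0.14])
([0.4, 0.9, 27.8], [-0.03, 0.0, -0.14])
([0.4, 0.9, 27.8], [-0.03, 0.0, -0.14])
([0.4, 0.9, 27.8], [-0.03, 0.0, -0.14])
([0.4, 0.9, 27.8], [-0.03, 0.0, -0.14])
[ 2.58819045e+00 -1.17961196e-15  9.65925826e+00] [-9.65925826e+00 -6.90108606e-16  2.58819045e+00]
```

Request:
servo_tool:
  rows:
    - [85, [0.4, 0.9, 27.8], [-0.03, 0, -0.14]]
    - [85, [0.4, 0.9, 27.8], [-0.03, 0, -0.14]]
    - [85, [0.4, 0.9, 27.8], [-0.03, 0, -0.14]]
    - [85, [0.4, 0.9, 27.8], [-0.03, 0, -0.14]]
    - [85, [0.4, 0.9, 27.8], [-0.03, 0, -0.14]]
    - [85, [0, 0, 0], [0, 0, 0]]
    - [85, [0, 0, 0], [0, 0, 0]]
    - [85, [0, 0, 0], [0, 0, 0]]

```text
clock: 28.22
eef_pos: [465.0, -26.0, 16.0]
tcp_rot: [-3.142, 0.263, 3.09]
contact_force: [-0.0, -0.5, 1.1]
opening: 0.995
```

Request:
servo_tool:
  rows:
    - [85, [1.3, 0, 4.8], [0, 0, 0]]
    - [85, [1.3, 0, 4.8], [0, 0, 0]]
    - [85, [1.3, 0, 4.8], [0, 0, 0]]
    - [85, [1, 0, 4], [0, 0, 0]]
    - [85, [0, 0, 0], [0, 0, 0]]
    - [85, [0, 0, 0], [0, 0, 0]]

```text
clock: 28.98
eef_pos: [464.4, -26.0, -4.2]
tcp_rot: [-3.142, 0.261, 3.09]
contact_force: [-0.1, -0.4, -0.3]
opening: 0.994
```

```bash
python3 - <<'E'
from h import *
s=st();Rt=R.from_euler("xyz",[180,15,177],degrees=True)
r=R.from_euler("xyz",s["tcp_rot"]);print("resid turn",np.degrees((r.inv()*Rt).as_rotvec()))
E
```

```text
28.98 [464.4 -26.   -4.2] [-180.     14.98  177.02] F [-0.1 -0.4 -0.3] op 0.994 q [-0.06  0.45  2.31  0.02  0.12 -1.6 ]
resid turn [ 0.00268967 -0.01786257  0.02031029]
```

Request:
servo_tool:
  rows:
    - [85, [-7.7, 0, 2.1], [0, 0, 0]]
    - [85, [-7.7, 0, 2.1], [0, 0, 0]]
    - [85, [-4.8, 0, 1.3], [0, 0, 0]]
    - [85, [-3.9, 0, 1], [0, 0, 0]]
    - [85, [-3.9, 0, 1], [0, 0, 0]]
    - [85, [-3.9, 0, 1], [0, 0, 0]]
    - [85, [-3.9, 0, 1], [0, 0, 0]]
    - [85, [-3.9, 0, 1], [0, 0, 0]]

```text
clock: 29.98
eef_pos: [503.3, -27.9, -4.7]
tcp_rot: [-3.141, 0.257, 3.09]
contact_force: [-6.6, 1.1, 3.3]
opening: 0.996
```

Request:
servo_tool:
  rows:
    - [85, [-4.8, 0, 1.2], [0, 0, 0]]
    - [85, [-4.8, 0, 1.2], [0, 0, 0]]
    - [85, [-5.8, 0, 1.5], [0, 0, 0]]
    - [85, [-5.8, 0, 1.5], [0, 0, 0]]
    - [85, [-5.8, 0, 1.5], [0, 0, 0]]
    - [85, [-5.8, 0, 1.5], [0, 0, 0]]
    - [85, [-4.8, 0, 1.2], [0, 0, 0]]
    - [85, [-3.9, 0, 1], [0, 0, 0]]

```text
clock: 30.98
eef_pos: [548.5, -30.4, -3.6]
tcp_rot: [-3.142, 0.262, 3.09]
contact_force: [-3.7, 0.2, -2.7]
opening: 0.996
```

Request:
servo_tool:
  rows:
    - [85, [-2, 0, 0.4], [0, 0, 0]]
    - [85, [0, 0, 0], [0, 0, 0]]
    - [85, [0, 0, 0], [0, 0, 0]]
    - [85, [0, 0, 0], [0, 0, 0]]

```text
clock: 31.48
eef_pos: [550.7, -30.5, -3.1]
tcp_rot: [-3.142, 0.263, 3.09]
contact_force: [-2.8, -0.3, -1.5]
opening: 0.994
```

```bash
python3 - <<'E'
from h import *
import pickle
s=st();k=get_calibration("wrist");im=grab_frame("wrist");pickle.dump((im,k),open("w11.p","wb"));g=cv2.cvtColor(im,cv2.COLOR_BGR2GRAY)
X=lambda y:593.9+.0523*y
P=ridge(im,k,"wrist",X,np.r_[-200:-132:2,80:225:2]);print(len(P));
if len(P)>6: a,b,*q=fitl(P);print("line",-np.degrees(np.arctan(a)),b-26*a,q)
e=s["eef_pos"][0]+7
for y in (-110,-60,-45,-30,-15,0,50):
    p=proj("wrist",[e+.052*(y+30),y,16],k).round().astype(int);print(y,p,p[1]-9,g[max(0,p[1]-9):p[1]+10,p[0]].tolist())
E
```

```text
31.48 [550.7 -30.5  -3.1] [-180.     15.05  177.02] F [-2.8 -0.3 -1.5] op 0.994 q [-0.06  0.51  2.13  0.01  0.24 -1.59]
55
line -3.0308485202041444 592.1302656045325 [np.int64(55), np.float64(-193.85335115363506), np.float64(130.01227389350507)]
-110 [112 286] 277 [107, 107, 108, 109, 110, 116, 130, 142, 143, 128, 115, 111, 111, 111, 111, 111, 111, 111, 110]
-60 [205 286] 277 [107, 108, 107, 107, 111, 123, 148, 171, 183, 185, 187, 191, 190, 189, 188, 187, 187, 188, 191]
-45 [233 286] 277 [111, 114, 117, 116, 116, 125, 148, 171, 184, 186, 187, 190, 189, 187, 187, 187, 188, 189, 192]
-30 [261 286] 277 [107, 107, 108, 108, 108, 116, 139, 167, 183, 185, 186, 189, 188, 186, 185, 187, 188, 190, 189]
-15 [289 286] 277 [116, 117, 118, 118, 119, 127, 148, 170, 183, 184, 186, 188, 187, 184, 185, 187, 189, 190, 190]
0 [317 286] 277 [116, 116, 117, 116, 117, 126, 147, 169, 182, 182, 184, 188, 185, 184, 184, 187, 189, 190, 190]
50 [410 286] 277 [106, 104, 101, 101, 107, 122, 146, 168, 174, 155, 133, 125, 121, 121, 120, 122, 123, 124, 124]
```

```bash
cat >> h.py <<'E'
def edge(im,k,e,ys,yaw=.052,z=16,win=9):
    g=cv2.cvtColor(im,cv2.COLOR_BGR2GRAY).astype(float);out=[]
    for y in ys:
        p=proj("wrist",[e+yaw*(y+30),y,z],k);c=int(round(p[0]));r=int(round(p[1]))
        if not(2<c<509 and 10<r<372): continue
        d=np.diff(g[r-win:r+win+1,c-1:c+2].mean(1));i=int(d[1:-1].argmax())+1;w=np.clip(d[i-1:i+2],0,None)
        if d[i]<12: continue
        out.append(onz("wrist",[c,r-win+i+.5+(w@[-1,0,1])/w.sum()],z,k))
    return np.array(out)
E
python3 - <<'E'
from h import *
import pickle
im,k=pickle.load(open("w11.p","rb"));g=cv2.cvtColor(im,cv2.COLOR_BGR2GRAY)
P=edge(im,k,557,np.r_[-110:60:3]);a,b,*q=fitl(P);print("edge",-np.degrees(np.arctan(a)),b-30*a,q)
print([ (proj("wrist",[555,-30,z],k)[1]).round(1) for z in (0,8,16)],g[255:290,261].tolist())
im,k=pickle.load(open("w10.p","rb"));P=edge(im,k,503.6,np.r_[-115:62:3],.025);a,b,*q=fitl(P);print("edge0",-np.degrees(np.arctan(a)),b-30*a,q)
E
```

```text
edge -2.6032750662181683 555.7021656834818 [np.int64(38), np.float64(-109.41600729649916), np.float64(57.809451804181236)]
[np.float64(259.8), np.float64(270.7), np.float64(282.5)] [81, 81, 81, 81, 82, 82, 85, 94, 102, 109, 117, 116, 107, 104, 105, 105, 105, 105, 106, 105, 105, 106, 107, 107, 108, 108, 108, 116, 139, 167, 183, 185, 186, 189, 188]
edge0 -1.5656211096305945 502.7262125183861 [np.int64(59), np.float64(-114.54245536407775), np.float64(58.56028150151998)]
```

Request:
servo_tool:
  rows:
    - [85, [-2.9, 0, 0.8], [0, 0, 0]]
    - [85, [-4.8, 0, 1.3], [0, 0, 0]]
    - [85, [-5.8, 0, 1.6], [0, 0, 0]]
    - [85, [-5.8, 0, 1.6], [0, 0, 0]]
    - [85, [-4.8, 0, 1.3], [0, 0, 0]]
    - [85, [-3.9, 0, 1.1], [0, 0, 0]]
    - [85, [-1.9, 0, 0.7], [0, 0, 0]]
    - [85, [0, 0, 0], [0, 0, 0]]

```text
clock: 32.52
eef_pos: [580.5, -32.0, -3.9]
tcp_rot: [-3.142, 0.26, 3.09]
contact_force: [-5.6, 0.4, 3.6]
opening: 0.991
```

Request:
servo_tool:
  rows:
    - [85, [0, 0, 0], [0, 0, 0]]
    - [85, [0, 0, 0], [0, 0, 0]]

```text
clock: 32.78
eef_pos: [580.6, -32.0, -3.8]
tcp_rot: [-3.142, 0.26, 3.09]
contact_force: [-5.5, -0.2, 2.8]
opening: 0.998
```

```bash
cat > m.py <<'E'
from h import *
import pickle,sys
s=st();k=get_calibration("wrist");im=grab_frame("wrist");pickle.dump((im,k),open(sys.argv[1],"wb"))
X=lambda y:593.9+.0523*y
P=ridge(im,k,"wrist",X,np.r_[-215:-125:2,70:225:2]);a,b,*q=fitl(P);print("line",-np.degrees(np.arctan(a)),"x(-30)",b-30*a,q)
e=float(sys.argv[2])
P=edge(im,k,e,np.r_[-125:70:3]);a2,b2,*q=fitl(P);print("edge",-np.degrees(np.arctan(a2)),"x(-30)",b2-30*a2,q)
for y in (-125,-30,65): print("gap at",y,round(a*y+b-a2*y-b2,2))
for y in (-100,-60,0,40): 
    c=proj("wrist",[e+.052*(y+30),y,16],k);print(y,[(P[abs(P[:,1]-y)<6][:,0]-(a2*y+b2)).round(1).tolist()])
E
python3 m.py w12.p 586.5
```

```text
32.77 [580.6 -32.   -3.8] [-180.     14.92  177.02] F [-5.5 -0.2  2.8] op 0.998 q [-0.06  0.54  2.07  0.01  0.28 -1.58]
line -3.0124434182024915 x(-30) 592.0432509416981 [np.int64(51), np.float64(-183.00744499917155), np.float64(113.91747080362977)]
edge -2.5604604166071527 x(-30) 585.455906500508 [np.int64(44), np.float64(-118.56297448516904), np.float64(63.88540424554667)]
gap at -125 5.84
gap at -30 6.59
gap at 65 7.34
-100 [[1.8, 4.0, 4.9]]
-60 [[-1.0, -0.8, 0.8, -0.5]]
0 [[-0.5, -0.3, -0.2, -0.0]]
40 [[0.2, 0.3, 0.4]]
```

```bash
python3 - <<'E'
from h import *
import pickle
im,k=pickle.load(open("w12.p","rb"))
P=edge(im,k,585.5,np.r_[-124:70:4],win=5)
print([(int(p[1]),round(p[0]-592.04-.0526*-(p[1]+30)*-1,1)) for p in P])
cv2.imwrite("pics/w12.png",cv2.resize(im[200:330,20:500],None,fx=1.66,fy=3))
E
```

```text
[(-119, np.float64(-6.9)), (-115, np.float64(-6.9)), (-111, np.float64(-7.0)), (-107, np.float64(-6.9)), (-104, np.float64(-3.9)), (-76, np.float64(-3.7)), (-72, np.float64(-3.9)), (-68, np.float64(-4.5)), (-64, np.float64(-7.1)), (-60, np.float64(-5.7)), (-56, np.float64(-7.0)), (-51, np.float64(-7.0)), (-47, np.float64(-7.1)), (-44, np.float64(-7.1)), (-39, np.float64(-7.0)), (-36, np.float64(-6.5)), (-31, np.float64(-7.0)), (-28, np.float64(-7.1)), (-24, np.float64(-7.1)), (-19, np.float64(-7.0)), (-16, np.float64(-7.0)), (-11, np.float64(-7.0)), (-8, np.float64(-7.1)), (-3, np.float64(-7.0)), (0, np.float64(-7.0)), (3, np.float64(-7.0)), (8, np.float64(-7.1)), (39, np.float64(-7.0)), (44, np.float64(-7.0)), (47, np.float64(-7.0)), (52, np.float64(-6.9)), (55, np.float64(-6.9)), (60, np.float64(-6.9)), (63, np.float64(-6.8))]
```

View pics/w12.png

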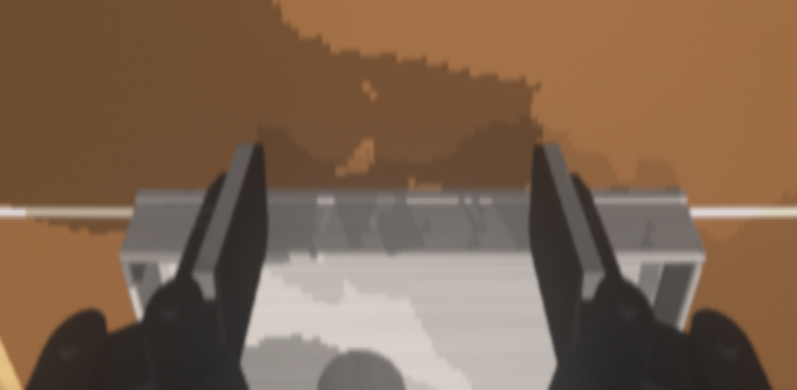

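Request:
servo_tool:
  rows:
    - [85, [-1.9, 0, 0.5], [0, 0, 0]]
    - [85, [-1.9, 0, 0.5], [0, 0, 0]]
    - [85, [-1.4, 0, 0.4], [0, 0, 0]]
    - [85, [-0.5, 0, 0.1], [0, 0, 0]]
    - [85, [0, 0, 0], [0, 0, 0]]
    - [85, [0, 0, 0], [0, 0, 0]]

```text
clock: 33.58
eef_pos: [586.2, -32.3, -3.9]
tcp_rot: [-3.142, 0.26, 3.09]
contact_force: [-7.4, -0.3, 4.0]
opening: 0.994
```

```bash
cat > m2.py <<'E'
from h import *
import pickle,sys
def go(f,e):
    im,k=pickle.load(open(f,"rb"));g=cv2.cvtColor(im,cv2.COLOR_BGR2GRAY)
    P=ridge(im,k,"wrist",lambda y:593.9+.0523*y,np.r_[-215:-125:2,70:225:2]);a,b,*q=fitl(P)
    for z,c,w in ((16,e,5),(0.8,e,5)):
        E=edge(im,k,c,np.r_[-122:-108:2,-56:6:2,42:64:2],win=w,z=z);print(f,z,[(int(p[1]),round(p[0]-a*p[1]-b,1)) for p in E][::3],"median",np.median(E[:,0]-a*E[:,1]-b))
    c=proj("wrist",[e,-30,0.8],k).round().astype(int);print(c,g[c[1]-9:c[1]+10,c[0]].tolist(), "line x(-30)",b-30*a,-np.degrees(np.arctan(a)))
if len(sys.argv)>1:
    st();k=get_calibration("wrist");im=grab_frame("wrist");pickle.dump((im,k),open(sys.argv[1],"wb"));go(sys.argv[1],float(sys.argv[2]))
E
python3 -c "
from m2 import *
go('w12.p',585.3)"; python3 m2.py w13.p 591.2
```

```text
w12.p 16 [(-120, np.float64(-6.8)), (-113, np.float64(-6.9)), (-56, np.float64(-7.0)), (-49, np.float64(-7.0)), (-44, np.float64(-7.1)), (-38, np.float64(-7.1)), (-31, np.float64(-7.0)), (-26, np.float64(-7.1)), (-19, np.float64(-7.1)), (-13, np.float64(-7.1)), (-8, np.float64(-7.1)), (-1, np.float64(-7.0)), (3, np.float64(-7.0)), (45, np.float64(-7.0)), (52, np.float64(-6.9)), (57, np.float64(-6.9))] median -7.030770331902318
w12.p 0.8 [(-122, np.float64(-4.2)), (-54, np.float64(-4.3)), (-23, np.float64(-4.2)), (-18, np.float64(-4.3)), (-11, np.float64(-4.3)), (-1, np.float64(-4.3)), (44, np.float64(-4.2)), (50, np.float64(-4.2)), (56, np.float64(-4.1)), (62, np.float64(-4.2))] median -4.239059630697
[263 262] [85, 81, 80, 81, 81, 81, 80, 81, 82, 85, 94, 101, 105, 111, 111, 104, 103, 104, 104] line x(-30) 592.0432509416981 -3.0124434182024915
33.58 [586.2 -32.3  -3.9] [-180.     14.89  177.03] F [-7.4 -0.3  4. ] op 0.994 q [-0.06  0.54  2.06  0.01  0.28 -1.58]
w13.p 16 [(-119, np.float64(-1.6)), (-114, np.float64(-1.6)), (-55, np.float64(-1.7)), (-50, np.float64(-1.2)), (-43, np.flo
[... 202 characters left out ...]
1.2)), (45, np.float64(-1.6)), (51, np.float64(-1.6)), (57, np.float64(-1.6))] median -1.5925546160519275
w13.p 0.8 [(-121, np.float64(-1.4)), (-115, np.float64(-1.4)), (-110, np.float64(-1.4)), (-52, np.float64(1.2)), (-45, np.float64(-1.4)), (-40, np.float64(-1.4)), (-33, np.float64(-1.4)), (-28, np.float64(1.1)), (-21, np.float64(-2.0)), (-16, np.float64(1.3)), (-9, np.float64(1.2)), (-4, np.float64(-1.3)), (2, np.float64(-1.3)), (44, np.float64(1.1)), (50, np.float64(1.2)), (56, np.float64(1.3)), (62, np.float64(1.2))] median -1.3429786220500546
[264 263] [88, 85, 81, 80, 81, 80, 81, 82, 91, 104, 109, 109, 115, 115, 107, 104, 104, 103, 104] line x(-30) 592.3075146605757 -3.01868991023208
```

Request:
servo_tool:
  rows:
    - [85, [-1, 0, 0.3], [0, 0, 0]]
    - [85, [-0.5, 0, 0.1], [0, 0, 0]]
    - [85, [0, 0, 0], [0, 0, 0]]
    - [85, [0, 0, 0], [0, 0, 0]]
    - [85, [0, 0, 0], [0, 0, 0]]

```text
clock: 34.25
eef_pos: [587.7, -32.4, -3.9]
tcp_rot: [-3.142, 0.26, 3.09]
contact_force: [-6.5, 0.8, 3.8]
opening: 0.997
```

```bash
python3 m2.py w14.p 592.3
```

```text
34.25 [587.7 -32.4  -3.9] [-180.     14.88  177.03] F [-6.5  0.8  3.8] op 0.997 q [-0.06  0.54  2.05  0.01  0.29 -1.58]
w14.p 16 [(-119, np.float64(0.1)), (-114, np.float64(0.0)), (-55, np.float64(-0.1)), (-50, np.float64(0.4)), (-43, np.float64(0.4)), (-38, np.float64(-0.2)), (-31, np.float64(0.5)), (-25, np.float64(0.4)), (-20, np.float64(-0.2)), (-13, np.float64(0.4)), (-8, np.float64(0.4)), (-2, np.float64(-0.1)), (4, np.float64(0.4)), (45, np.float64(0.0)), (52, np.float64(-0.0)), (58, np.float64(0.0))] median 0.04314381810968371
w14.p 0.8 [(-121, np.float64(-1.2)), (-115, np.float64(-1.2)), (-109, np.float64(-1.2)), (-52, np.float64(-1.2)), (-45, np.float64(-1.1)), (-40, np.float64(-1.2)), (-33, np.float64(-1.2)), (-28, np.float64(-1.3)), (-21, np.float64(-1.1)), (-16, np.float64(-1.1)), (-9, np.float64(-1.2)), (-4, np.float64(-1.2)), (1, np.float64(-1.2)), (43, np.float64(-1.2)), (49, np.float64(-1.2)), (55, np.float64(-1.2)), (61, np.float64(-1.2))] median -1.1941230401359917
[264 262] [84, 81, 79, 80, 79, 80, 82, 99, 136, 156, 144, 118, 115, 134, 137, 120, 112, 110, 110] line x(-30) 592.213231978483 -3.016599095299733
```

```bash
python3 - <<'E'
from h import *
import pickle
im,k=pickle.load(open("w14.p","rb"));g=cv2.cvtColor(im,cv2.COLOR_BGR2GRAY)
for y in (-160,-140,-120,-50,-30,0,60,75,90):
    p=proj("wrist",[592.213+.0527*(y+30),y,1],k);c=p.round().astype(int);q=[proj("wrist",[592.213+d+.0527*(y+30),y,1],k)[1].round(1) for d in(-1,1)]
    print(y,p.round(1),q,c[1]-5,g[c[1]-5:c[1]+8,c[0]].tolist())
E
```

```text
-160 [ 37.3 261.9] [np.float64(260.7), np.float64(263.1)] 257 [83, 83, 87, 118, 168, 178, 148, 107, 86, 84, 84, 84, 83]
-140 [ 71.9 262. ] [np.float64(260.8), np.float64(263.2)] 257 [83, 83, 87, 117, 164, 179, 153, 113, 88, 83, 84, 83, 84]
-120 [106.7 262.1] [np.float64(260.9), np.float64(263.3)] 257 [84, 84, 87, 114, 161, 177, 152, 120, 112, 119, 115, 107, 105]
-50 [228.9 262.3] [np.float64(261.0), np.float64(263.5)] 257 [84, 79, 82, 100, 135, 156, 144, 117, 110, 128, 131, 117, 109]
-30 [264.  262.3] [np.float64(261.1), np.float64(263.5)] 257 [79, 80, 82, 99, 136, 156, 144, 118, 115, 134, 137, 120, 112]
0 [316.5 262.2] [np.float64(261.0), np.float64(263.5)] 257 [78, 79, 81, 99, 136, 156, 143, 116, 106, 111, 112, 105, 103]
60 [421.1 262.1] [np.float64(260.9), np.float64(263.3)] 257 [108, 108, 110, 143, 201, 218, 186, 138, 127, 148, 136, 115, 110]
75 [447.1 262. ] [np.float64(260.8), np.float64(263.2)] 257 [117, 118, 121, 152, 209, 222, 198, 151, 123, 117, 117, 117, 117]
90 [473. 262.] [np.float64(260.7), np.float64(263.2)] 257 [116, 116, 120, 154, 211, 222, 194, 146, 121, 116, 116, 115, 114]
```

Request:
servo_tool:
  rows:
    - [85, [3.9, 0, -1.2], [0, 0, 0]]
    - [85, [9.7, 0, -2.8], [0, 0, 0]]
    - [85, [20, 0, -6], [0, 0, 0]]
    - [85, [20, 0, -6], [0, 0, 0]]
    - [85, [0, 0, -30], [0, 0, 0]]
    - [85, [0, 0, -40], [0, 0, 0]]
    - [85, [0, 0, -40], [0, 0, 0]]
    - [85, [0, 0, -30], [0, 0, 0]]

```text
clock: 35.3
eef_pos: [496.4, -27.7, 134.8]
tcp_rot: [-3.142, 0.264, 3.09]
contact_force: [0.9, 0.2, -0.7]
opening: 0.995
```

Request:
servo_tool:
  rows:
    - [85, [0, 0, 0], [0, 0, 0]]
    - [85, [0, 0, 0], [0, 0, 0]]
    - [85, [0, 0, 0], [0, 0, 0]]
    - [85, [0, 0, 0], [0, 0, 0]]

```text
clock: 35.8
eef_pos: [496.3, -27.6, 132.1]
tcp_rot: [-3.142, 0.26, 3.09]
contact_force: [-0.6, 0.0, 0.2]
opening: 0.999
```

```bash
python3 m2.py w15.p 592.3; python3 - <<'E'
from h import *
import pickle
im,k=pickle.load(open("w15.p","rb"));t=grab_frame("top");s=grab_frame("scene")
f=lambda a:cv2.resize(a,(400,300),interpolation=cv2.INTER_CUBIC)
cv2.imwrite("pics/fin.png",np.vstack([np.hstack([f(im),f(s[130:250,150:310])]),np.hstack([f(t[100:250,80:280+80]),f(t[130:220,210:330])])]))
for c in ("top","scene"):
    T=np.linalg.inv(get_calibration(c)["world_to_cam"])
    for n in ("cup_1_centre","jar_lid","tin","glue","tape","channel_offcut"):
        for d in boxes_of(c,n)[:1]: print(c,n,round(d["conf"],2),np.round(T@np.r_[d["centre"],1],0)[:3])
E
```

```text
35.8 [496.3 -27.6 132.1] [-180.     14.89  177.02] F [-0.6  0.   0.2] op 0.999 q [-0.06  0.18  2.18  0.    0.53 -1.58]
w15.p 16 [(-121, np.float64(-0.3)), (-116, np.float64(-0.3)), (-109, np.float64(-0.2)), (-51, np.float64(-0.2)), (-46, np.float64(-0.2)), (-39, np.float64(-0.1)), (-34, np.float64(-0.2)), (-27, np.float64(-0.2)), (-22, np.float64(0.7)), (-16, np.float64(0.7)), (-9, np.float64(-0.2)), (-4, np.float64(-0.2)), (2, np.float64(0.7)), (43, np.float64(-0.1)), (50, np.float64(-0.1)), (55, np.float64(-0.3)), (62, np.float64(-0.4))] median -0.16452122598650476
w15.p 0.8 [(-121, np.float64(-2.3)), (-115, np.float64(-2.2)), (-109, np.float64(-2.0)), (-51, np.float64(-2.0)), (-45, np.float64(-2.2)), (-39, np.float64(-2.1)), (-34, np.float64(-2.0)), (-28, np.float64(-2.2)), (-21, np.float64(-2.1)), (-15, np.float64(-2.0)), (-9, np.float64(-2.2)), (-4, np.float64(-2.3)), (1, np.float64(-2.0)), (44, np.float64(-2.3)), (49, np.float64(-2.4)), (55, np.float64(-2.3)), (61, np.float64(-2.3))] median -2.1792826462387893
[262 228] [111, 111, 111, 111, 111, 111, 112, 125, 158, 169, 146, 128, 120, 114, 114, 117, 122, 132, 163] line x(-30) 592.3569668810451 -3.021661270595702
top jar_lid 0.56 [ 517. -364.   82.]
top tin 0.72 [597. 324.  77.]
top glue 0.83 [491. 373.  96.]
top tape 0.89 [672. 222.  21.]
top channel_offcut 0.59 [ 663. -229.    5.]
scene cup_1_centre 0.67 [684. -53.  53.]
scene jar_lid 0.61 [ 546. -358.   80.]
scene tin 0.98 [622. 325.  67.]
scene glue 0.89 [507. 379.  86.]
scene tape 0.98 [680. 226.  23.]
scene channel_offcut 0.72 [ 669. -227.    3.]
```

```bash
python3 - <<'E'
from h import *
st()
for c in ("top","scene"):
    g=cv2.cvtColor(grab_frame(c),cv2.COLOR_BGR2GRAY);k=get_calibration(c)
    for n in ("cup_1_centre","cup_2_centre","cup_3_centre"):
        for d in trace(c,n)[:2]:
            cn=max(cv2.findContours(d["mask"].astype(np.uint8),0,1)[0],key=len);print(c,n,round(d["conf"],2),cv2.boundingRect(cn))
    P=[proj(c,[660+a,-50+b,z],k) for z,r in((124,31),(100,31),(76,31),(4,19)) for a,b in((r,0),(-r,0),(0,r),(0,-r))]
    print("expect",np.min(P,0).round(),np.max(P,0).round())
print(sense()["clock"])
E
```

```text
36.55 [496.8 -27.7 133.1] [-180.     15.    177.03] F [ 0.   0.6 -0.1] op 0.996 q [-0.06  0.17  2.18  0.    0.53 -1.58]
top cup_3_centre 0.89 (266, 131, 28, 28)
expect [266. 130.] [292. 158.]
scene cup_1_centre 0.64 (215, 226, 22, 17)
scene cup_1_centre 0.52 (170, 163, 159, 139)
scene cup_2_centre 0.28 (161, 224, 10, 38)
scene cup_3_centre 0.8 (213, 203, 23, 23)
expect [212. 202.] [236. 242.]
36.95
```

Both views put the stack where an upright, nested stack of three should be, so I'm handing in.

```bash
python3 -c "
from rig import *
print(sign_off(), sense()['clock'])"
```

```text
the job is handed in; nothing more can be done
the job is handed in; nothing more can be done
```

The job is handed in at about 37 s on the robot's clock. Both cups are nested in the cup in the tray, and the tray is slid back so its near edge lies along the scribed line.

**Cups:** The rack cup was drawn out along its axis and set in first, then the mat cup. Each was lowered until it met the cup below. Contact came at 9.5 N and 7.8 N, within about 0.5 mm of the expected height, and only then did I release.

**Tray:** I pushed it with the open fingers held parallel to the line, using 3–7 N at the readings between pushes, then backed off.

**Last checks:**
- **Near edge against the line:** the rim edge measured about 0.2 mm from the line along its whole length and parallel to it. Readings at the foot of the rim were ambiguous, because the bright line itself was picked up there. In the last view before I backed off, I judged that edge at most about 0.6 mm beyond the line.
- **Stack:** in the top view the outline matches an upright stack of three, and its top matches in the scene view. A wrist picture before the push showed three upright, nested cups. My picture allowance ran out, so after the push I checked by measurement only.
- **Other items:** the network positions for the jar, tin, glue bottle, tape and channel offcut agree with the starting ones to within its error of about 4 mm.
- **Robot:** it was clear of everything, with wrist force at about zero.

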